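# Read the seed tins on the indexing stand

## Robot

A 6-joint arm with a two-finger parallel gripper is mounted at the origin on the work surface. World frame = base frame: x ahead of the robot, y to its left, z up, the work surface at z = 0. Lengths are in m, angles in degrees, forces in N, time in s.
With the tool pointing down it reaches from about 0.25 to 0.725 m from the base axis. Payload 9.7 kg.
Tool frame: the origin (TCP) lies at the very end of the fingers, on their centre line; the grasp point (between the pads) lies 19 mm behind it; z points along the fingers, y is the direction in which the jaws open and shut (so a half turn about z gives the same grasp; the last joint's range is limited). The gripper opens to 85 mm and grips with 20 to 120 N. Pads are 22 mm wide; open, the fingers measure 114 mm over their backs; the gripper's body (76 mm by 85 mm) begins 54 mm behind the grasp point. The pads swing forward as they close: fully open they stand 13 mm farther back than shut.
Start: joints at [-67.552, 4.979, 10.078, 95.1, 0, 90], TCP at [0.21, -0.508, 0.231] pointing down, gripper open.
Joint ranges: [-179.16, 179.16], [-48.56, 103.87], [-65.8, 70.77], [-126.05, 130.52], [-82.76, 87.17], [-180, 180]. Speed limits (degrees/s): [127.2, 127.2, 147.25, 180, 180, 180].

## Interface

Orientations are given as [roll, pitch, yaw] about the fixed x, y, z axes, in that order (R = Rz(yaw) Ry(pitch) Rx(roll)).
In Python, from workcell import bot, camera, ticket gives the robot as it stands.
- The arm moves only by the shell command python3 -m jog 'ROWS' [FORCE]. ROWS is a JSON object of lists of equal length, an entry for each row: "turn": the turn, a rotation vector about the world's x, y, z each as a share of 8 degrees, from -1 to 1, a list of three; "delta_pos": the shift along the world's x, y, z each as a share of 50 mm, from -1 to 1, a list of three; "hand": the opening, from -1 (shut) to 1 (fully open). A call has exactly 10 rows; each row shifts and turns the commanded pose from where the row before left it; what a row does not reach is not made up. A row lasts 1/10 s, in which the tool goes at most 50 mm and 8.59 degrees, less where a joint would pass 70% of its speed; a pose out of reach is approached as far as the arm can. A call with a number of a shift or a turn outside -1 to 1 is refused whole. A call with a gripper value outside its range is refused whole. The fingers move at their own pace and stop on an object; FORCE is the grip in N (left out, the last holds). Time passes only in rows, so rows that do not move let the fingers close, or fill a call up. It gives the time, the measured TCP pose, the force and the opening at its end, in the units of the state.
- bot.get_obs(): the state, without advancing time (a new reading comes with each control period).
- camera(name): name is "scene" or "top" or "wrist"; returns a dict with "frame" (400x640x3 uint8, red, green, blue), "range_z" (400x640 float32, m along the optical axis (not along the pixel's ray), 0 where there is no reading), "fx", "fy", "cx", "cy" (pixels), "extrinsics" (4x4, takes a point from world to camera coordinates); the wrist camera has in their place "mount" (4x4, takes a point from camera to tool coordinates, whose origin is the TCP and whose axes are the flange's). Camera axes: x right, y up, looking along -z (the intrinsics and any distortion apply to the point x, -y, -z); pixel columns grow to the right and rows downward; lengths in m; the calibration is good to about 2 mm. A picture is of the moment at which its call begins: read the wrist's pose just before it.
- ticket.job_done(): hands the job in, once; it reports no verdict.
The state is a dict: "time": time; "q": joint angles; "qd": joint speeds; "joint_efforts": joint torques, N m; "ee_pos": TCP position; "tcp_rot": TCP orientation; "wrist_force": force on the tool from outside, world axes, zero at the start; "torque": the same for the moment, N m; "opening": finger opening in m.
Only numpy, scipy, OpenCV 4.12 (cv2) and the standard library are available. Lean on these libraries where they do the work, as an engineer would, in place of code of your own. Each camera call takes 0.05 s, during which the arm holds its last target.

## Task

Stand all the seed tins that are on the bench upright in the cells of the grey tray while it is home, then turn the black knob slowly clockwise until you feel it fall into its hidden notch, which frees the saddle. By its orange fin, slide the tray so that each tin in turn stands with the middle of its lid under the brass pointer and rests there for two seconds to be read, in the order red, yellow, blue, green (skipping any that are missing). Then bring the saddle fully home, tins still standing in the tray, and turn the knob back to its stop to lock it; leave the pot, dome, trowel and plant tag alone.

Things in the scene. Friction and masses are not known exactly. Their poses are not given: they have to be found in the camera images.
- red_tin_centre (a point): A small red seed tin, an upright closed cylinder 44 mm in diameter and 42 mm tall, 100 to 210 g, with a paper band and a white dot in the middle of its lid. This point is its centre, half-way up (21 mm); z is its axis. Absent in some runs (no pose). Starts standing on the bench to the left (+y) of the stand.
- yellow_tin_centre (a point): A small yellow seed tin, an upright closed cylinder 44 mm in diameter and 42 mm tall, 100 to 210 g, with a paper band and a white dot in the middle of its lid. This point is its centre, half-way up (21 mm); z is its axis. Absent in some runs (no pose). Starts standing on the bench to the left (+y) of the stand.
- blue_tin_centre (a point): A small blue seed tin, an upright closed cylinder 44 mm in diameter and 42 mm tall, 100 to 210 g, with a paper band and a white dot in the middle of its lid. This point is its centre, half-way up (21 mm); z is its axis. Absent in some runs (no pose). Starts standing on the bench to the left (+y) of the stand.
- green_tin_centre (a point): A small green seed tin, an upright closed cylinder 44 mm in diameter and 42 mm tall, 100 to 210 g, with a paper band and a white dot in the middle of its lid. This point is its centre, half-way up (21 mm); z is its axis. Absent in some runs (no pose). Starts standing on the bench to the left (+y) of the stand.
- tray_centre (a point): Middle of the grey tray's floor, 42 mm above the bench. Its axes are the stand's: x the way the saddle slides from the robot, y the cross slide, z up. The tray is 160 by 160 mm inside; a cross of 4 mm ridges parts it into four square 78 mm cells, centred 40 mm from this point in x and in y. Walls and ridges rise 10 mm above the floor. A tin may stand anywhere in a cell.
- tray_handle (a point): Grip point of the orange upright fin on the tray's near edge, 112 mm to -x of the tray's middle and 32 mm above its floor. The fin is 12 mm thick in the tray's y, 30 mm long in x, and rises from the floor's level to 18 mm above this point. Held here, the tray can be moved in x and y; each slide rubs with 1.5 to 3 N.
- saddle (a joint): Slide of the saddle, which carries the tray, along the stand's x away from the robot, in m: 0 fully home at the near stop, 0.2 at the far end. At home the bolt of the cam lock blocks it (it then gives only some 3 mm) until the knob is in its notch.
- tray (a joint): Cross slide of the tray on the saddle, along the stand's y (positive to the robot's left), in m, -0.065 to 0.065. It is never locked.
- pointer_tip (a point): Lower end of the brass pointer, fixed to the stand 130 mm to +x of the middle of the tray when home (cross slide 0), 98 mm above the bench and 14 mm above the lids of tins in the tray. It hangs below a black 34 mm reading head on a 16 mm bar along y, 155 mm above the bench, that comes from a post 175 mm to +y of the pointer.
- knob (a joint): Angle of the black cam lock knob, in rad: 0 at its stop (locked), growing clockwise seen from above, to 2.7. One hidden, unmarked notch lies somewhere from 0.7 to 2.2. Away from it the knob turns against a steady 0.13 N m or so (at rest this friction can act either way). Only in the notch (within 0.04 of its middle) does the bolt drop and free the saddle. Back at 0, with the saddle within 2 mm of home, it is locked again.
- knob_grip (a point): Grip point of the black knob on its vertical axis, 72 mm above the bench. The grip is an upright bar 13 mm thick, 50 mm long along this point's x and 36 mm tall, reaching 14 mm above this point. The point turns with the knob.
- lock_top (a point): Middle of the top of the blue cam lock housing (104 by 98 mm, 44 mm tall), to the right (-y) of the tray. Felt when turning the knob slowly: from 0.25 rad before the notch's middle the torque dips to -0.1 N m (the knob is drawn on), is about zero in the middle, then climbs to 0.4 N m at 0.2 past it; farther on the notch is overrun, but turning back enters it again. Let go within 0.15 of the middle, it centres itself.
- white_pot: Bystander: white ceramic pot, 100 mm across the rim, 85 mm tall, empty; the origin is under its middle.
- seedling_dome: Bystander: clear plastic seedling dome, 150 by 100 by 100 mm, long along its x; the origin is under its middle.
- trowel: Bystander: grey plastic trowel lying on the bench, 280 mm long along its x; the origin is near its middle.
- plant_tag: Bystander: wooden plant tag lying flat, 110 by 20 by 4 mm, long along its x; the origin is under its middle.
There are look-alikes about, which are no part of the job. Of the things like the part that bears red_tin_centre, leave any that is pink; of the rest the larger one is meant.

How it is judged:
By the outcome, as a careful person would: the job done as asked, in the order asked, and still so for the second after the job is handed in, with the robot touching nothing.
Of red_tin, yellow_tin, blue_tin, green_tin only 3 to 4 are there at a start; the rules pass over those that are not, and their reading is None.
At some moment in a run one of red_tin, yellow_tin, blue_tin, green_tin may be knocked a few centimetres aside while the robot is not near it.
Once in a run the grip may slacken for a moment while it holds something.
It also fails if it takes over 210 s, if anything falls off the work surface, if the arm or the gripper's body presses on something with over 40 N, if the wrist force passes 120 N, or if a joint passes its speed limit or range.

## Working session

There is one attempt and no reset: what is moved stays moved. The work goes in short steps, Python scripts to look and compute and a shell command to move; the robot and the scene stay as the last step left them, time stands still between calls to the robot, and variables do not carry over. Pictures are saved under pics/ and viewed, and the job is handed in when it is done.

```bash
ls; mkdir -p pics; cat > h.py <<'E'
import numpy as np, cv2, pickle
from workcell import bot, camera, ticket
from scipy.spatial.transform import Rotation as R
def snap(name,fn,crop=None,k=1):
    o=bot.get_obs(); c=camera(name); 
    if name=='wrist':
        T=np.eye(4);T[:3,:3]=R.from_euler('xyz',o['tcp_rot'],degrees=True).as_matrix();T[:3,3]=o['ee_pos']
        c['c2w']=T@c['mount']
    else: c['c2w']=np.linalg.inv(c['extrinsics'])
    pickle.dump(c,open('pics/'+fn+'.pkl','wb'))
    show(c,fn,crop,k); return c
def show(c,fn,crop=None,k=1):
    im=c['frame'][...,::-1]
    if crop: x0,y0,x1,y1=crop; im=im[y0:y1,x0:x1]
    im=cv2.resize(im,None,fx=k,fy=k,interpolation=cv2.INTER_CUBIC)
    cv2.imwrite('pics/'+fn+'.png',im)
def load(fn): return pickle.load(open('pics/'+fn+'.pkl','rb'))
def p3(c,u,v,z=None):
    """world pt of pixel; by depth or by plane z"""
    M=c['c2w']; r=np.array([(u-c['cx'])/c['fx'],-(v-c['cy'])/c['fy'],-1.])
    if z is None:
        d=c['range_z'][int(round(v)),int(round(u))]; return (M@np.r_[r*d,1])[:3]
    d=M[:3,:3]@r; o=M[:3,3]; return o+d*(z-o[2])/d[2]
E
python3 - <<'E'
from h import *
print(bot.get_obs())
for n in('scene','top','wrist'):
    c=snap(n,n+'0'); print(n,{k:v for k,v in c.items() if k not in('frame','range_z')})
E
```

```text
pics
{'time': 0.0, 'q': array([-6.75515856e+01,  5.01157187e+00,  1.00324909e+01,  9.51001739e+01,
       -3.28707878e-04,  9.00004722e+01]), 'qd': array([-0.10844517, -0.01327914,  0.12094071, -0.0657942 , -0.00833626,
        0.04225817]), 'joint_efforts': array([-5.08248813e-04, -5.20383561e+01,  4.64807832e+01,  1.62120117e-02,
       -1.06349121e-04, -1.33168083e-05]), 'ee_pos': array([ 0.2099231 , -0.50809689,  0.23056097]), 'tcp_rot': array([-1.79920745e+02,  3.29360778e-04,  2.24479427e+01]), 'wrist_force': array([-0.63785181,  0.2641    ,  0.02598585]), 'torque': array([-0.07311651, -0.00159939, -0.03443267]), 'opening': 0.08564911310798977}
scene {'fx': 496.9745317819474, 'fy': 496.9745317819474, 'cx': 324.08222500261365, 'cy': 198.24353325556538, 'extrinsics': array([[-0.77338014,  0.63392064, -0.00527094,  0.41185888],
       [-0.4126247 , -0.49705317,  0.76333414,  0.1565771 ],
       [ 0.48127332,  0.59252238,  0.64598236, -1.86382544],
       [ 0.        ,  0.        ,  0.        ,  1.        ]]), 'c2w': array([[-0.77338014, -0.4126247 ,  0.48127332,  1.28014053],
    
[... 911 characters left out ...]
 'mount': array([[-2.20499018e-04,  9.49597479e-01,  3.13471815e-01,
         7.94519135e-02],
       [ 9.99998444e-01,  7.58106172e-04, -1.59311623e-03,
         3.19781699e-06],
       [-1.75046407e-03,  3.13470976e-01, -9.49596168e-01,
        -1.43267090e-01],
       [ 0.00000000e+00,  0.00000000e+00,  0.00000000e+00,
         1.00000000e+00]]), 'c2w': array([[ 3.81623162e-01,  8.77805749e-01,  2.89518271e-01,
         2.83432660e-01],
       [-9.24317804e-01,  3.62216570e-01,  1.20148879e-01,
        -4.77975702e-01],
       [ 5.99061651e-04, -3.13458488e-01,  9.49601715e-01,
         3.73932239e-01],
       [ 0.00000000e+00,  0.00000000e+00,  0.00000000e+00,
         1.00000000e+00]])}
```

View pics/scene0.png

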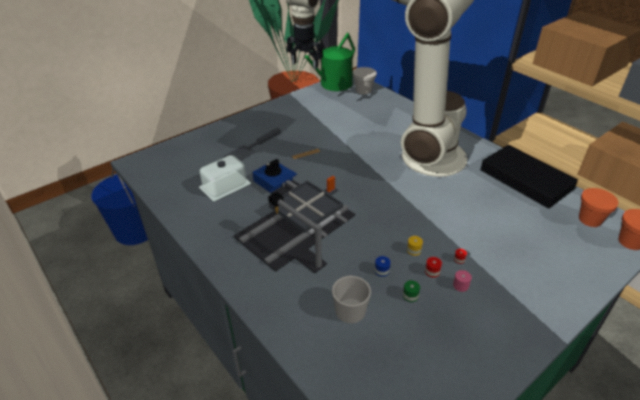

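View pics/top0.png

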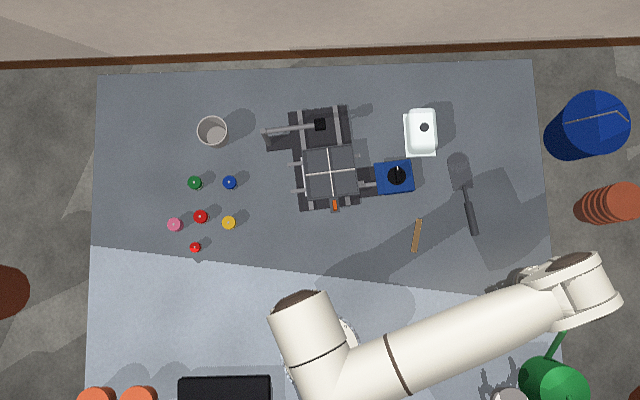

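View pics/wrist0.png

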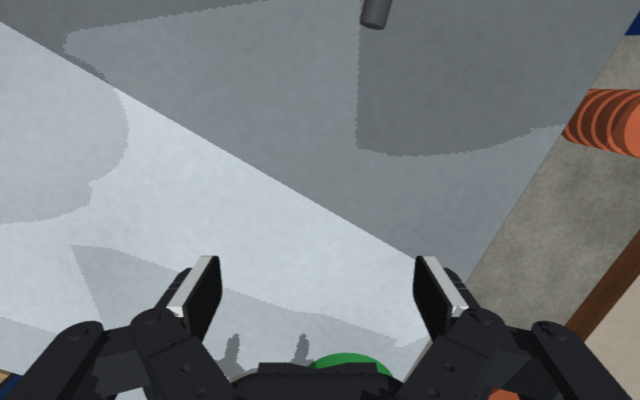

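The top view shows green (195,182), blue (229,182), yellow (228,222) and two reds at (200,216) and (195,247), with pink at (175,225). The tray is near (330,172), the knob near (396,176) and the fin near (335,205). I'll enlarge to check.

```bash
python3 - <<'E'
from h import *
c=load('top0'); show(c,'t0a',(155,160,255,260),6); show(c,'t0b',(255,90,425,220),4.5)
E
```

```text
(no output)
```

View pics/t0a.png

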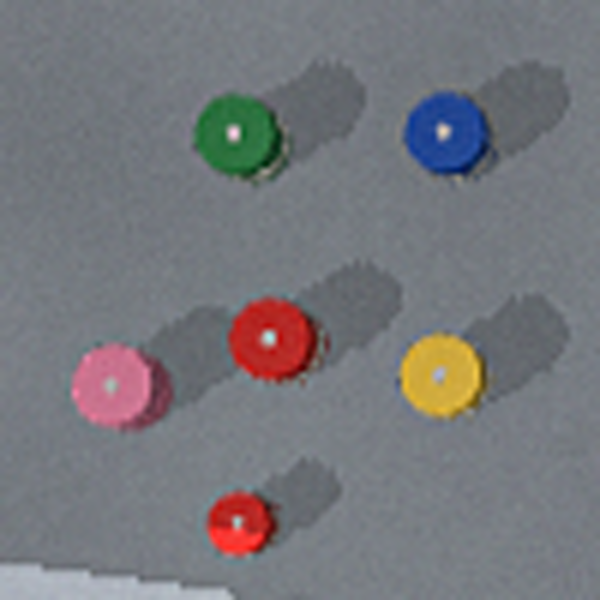

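View pics/t0b.png

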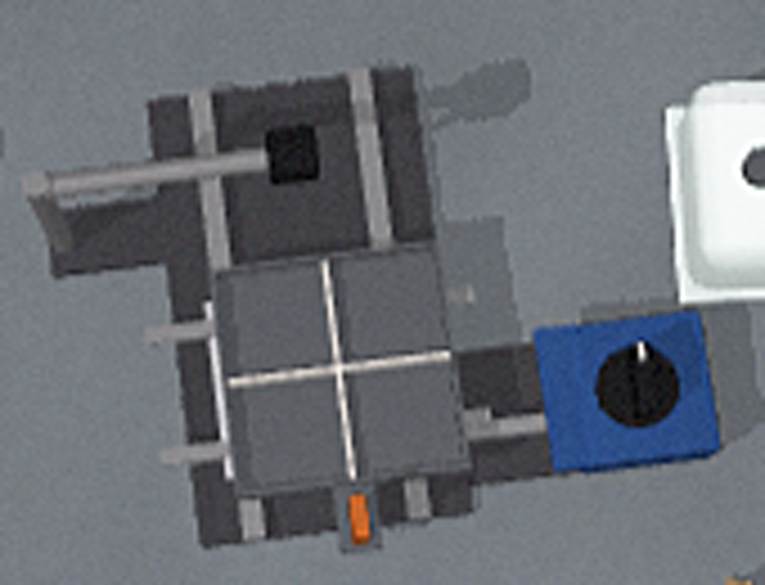

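```bash
python3 - <<'E'
from h import *
c=load('top0')
def a(X,Y,z): return p3(c,155+(X+.5)/6-.5,160+(Y+.5)/6-.5,z).round(4)
def b(X,Y,z): return p3(c,255+(X+.5)/4.5-.5,90+(Y+.5)/4.5-.5,z).round(4)
for n,X,Y in[('green',234,133),('blue',445,131),('red',268,338),('yellow',439,375),('pink',112,385),('small',238,522)]: print(n,a(X,Y,.042), p3(c,155+X/6,160+Y/6).round(3))
print('cross',b(339,368,.052)); f,g,h,i=[b(*q,.052) for q in[(326,262),(352,478),(229,383),(449,354)]]
print(f,g,h,i,np.degrees(np.arctan2(*(f-g)[[1,0]])),np.degrees(np.arctan2(*(h-i)[[1,0]]))-90)
print('fin',b(359,505,.092),b(359,518,.092)); print('head',b(292,154,.17), p3(c,255+292/4.5,90+154/4.5)); print('knob',b(638,386,.086),p3(c,255+638/4.5,90+386/4.5)); print('marker',b(642,350,.06))
E
python3 -m jog '{"delta_pos":[[0.3,0.8,0.4],[0.3,0.8,0.4],[0.3,0.8,0.4],[0.3,0.8,0.4],[0.3,0.8,0],[0.3,0.8,0],[0.3,0.8,0],[0.3,0.8,0],[0.3,0.8,0],[0.3,0.8,0]],"turn":[[0,0,0],[0,0,0],[0,0,0],[0,0,0],[0,0,0],[0,0,0],[0,0,0],[0,0,0],[0,0,0],[0,0,0]],"hand":[1,1,1,1,1,1,1,1,1,1]}' 40
```

```text
green [0.5508 0.394  0.042 ] [0.55  0.394 0.037]
blue [0.5479 0.2793 0.042 ] [0.548 0.279 0.035]
red [0.4386 0.3748 0.042 ] [0.437 0.373 0.044]
yellow [0.4157 0.2829 0.042 ] [0.414 0.281 0.045]
pink [0.416  0.4586 0.042 ] [0.415 0.458 0.039]
small [0.3409 0.3902 0.042 ] [0.34  0.39  0.037]
cross [ 0.5677 -0.0496  0.052 ]
[ 0.6458 -0.043   0.052 ] [ 0.488  -0.0561  0.052 ] [0.5595 0.0293 0.052 ] [ 0.5752 -0.1285  0.052 ] 4.745611866121821 5.68183200318299
fin [ 0.4631 -0.0596  0.092 ] [ 0.454  -0.0593  0.092 ]
head [ 0.692  -0.0217  0.17  ] [ 0.69132935 -0.02283711  0.16788755]
knob [ 0.541  -0.2568  0.086 ] [ 0.54097213 -0.25891672  0.07930177]
marker [ 0.5717 -0.2648  0.06  ]
time: 1.15
ee_pos: [0.3601, -0.1066, 0.3113]
tcp_rot: [180.0, -0.0, 22.4]
wrist_force: [1.0, -0.0, -0.2]
opening: 0.0856
```

```bash
python3 - <<'E'
from h import *
c=snap('wrist','w1')
E
```

```text
(no output)
```

View pics/w1.png

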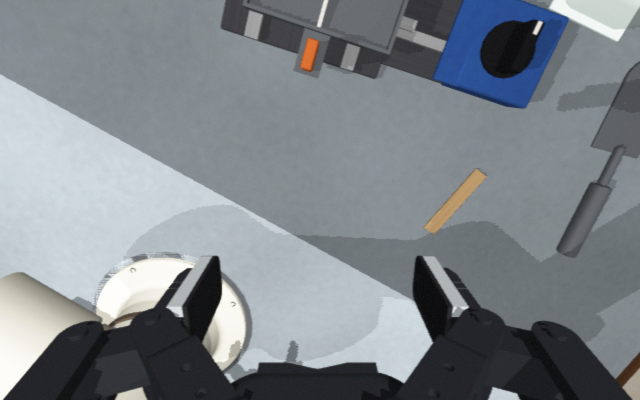

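```bash
python3 -m jog '{"delta_pos":[[0.15,0.96,-0.1],[0.15,0.96,-0.1],[0.15,0.96,-0.1],[0.15,0.96,-0.1],[0.15,0.96,-0.1],[0.15,0.96,-0.1],[0.15,0.96,-0.1],[0.15,0.96,-0.1],[0.15,0.96,-0.1],[0.15,0.96,-0.1]],"turn":[[0,0,-0.22],[0,0,-0.22],[0,0,-0.22],[0,0,-0.22],[0,0,-0.22],[0,0,-0.22],[0,0,-0.22],[0,0,-0.22],[0,0,-0.22],[0,0,0]],"hand":[0.6,0.6,0.6,0.6,0.6,0.6,0.6,0.6,0.6,0.6]}' 40
python3 - <<'E'
from h import *
c=snap('wrist','w2')
E
```

```text
time: 2.2
ee_pos: [0.4843, 0.2092, 0.261]
tcp_rot: [-172.7, 0.2, 19.5]
wrist_force: [0.1, 0.3, -0.2]
opening: 0.0685
```

View pics/w2.png

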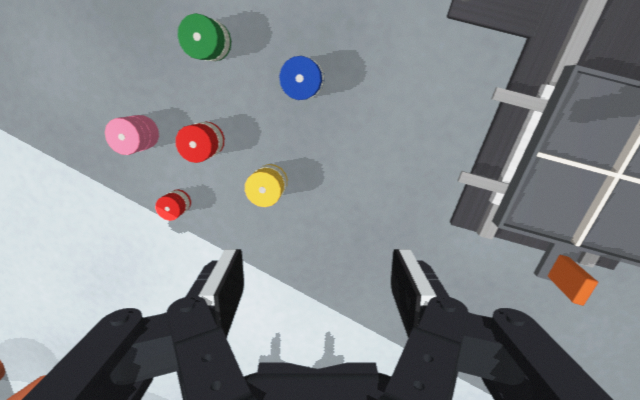

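```bash
cat >> h.py <<'E'
def plan(x,y,z,yaw,n=10):
    o=bot.get_obs(); Rn=R.from_euler('xyz',o['tcp_rot'],degrees=True); Rt=R.from_euler('xyz',[180,0,yaw],degrees=True)
    d=(np.array([x,y,z])-o['ee_pos'])/.05; t=np.degrees((Rt*Rn.inv()).as_rotvec())/8
    print('t',o['time'],'pos',o['ee_pos'].round(4),'rot',o['tcp_rot'].round(2),'F',o['wrist_force'].round(1),'q',o['q'].round(0)); print('total',d.round(3),t.round(3),'per',n,(d/n).round(3),(t/n).round(3))
E
python3 -m jog '{"delta_pos":[[0,0,0],[0,0,0],[0,0,0],[0,0,0],[0,0,0],[0,0,0],[0,0,0],[0,0,0],[0,0,0],[0,0,0]],"turn":[[0,0,0],[0,0,0],[0,0,0],[0,0,0],[0,0,0],[0,0,0],[0,0,0],[0,0,0],[0,0,0],[0,0,0]],"hand":[0.6,0.6,0.6,0.6,0.6,0.6,0.6,0.6,0.6,0.6]}' 40
python3 - <<'E'
from h import *
c=load('w2')
for n,u,v in[('red',193,144),('yellow',262,189),('blue',299,78),('green',197,37)]: print(n,p3(c,u,v,.042))
print('cross',p3(c,622,173,.052))
plan(.4386,.3748,.14,5.3)
E
```

```text
time: 3.25
ee_pos: [0.4836, 0.209, 0.2614]
tcp_rot: [-172.7, 0.1, 19.5]
wrist_force: [-0.9, -0.1, -0.2]
opening: 0.0683
red [0.43809263 0.37448088 0.042     ]
yellow [0.41610819 0.28313872 0.042     ]
blue [0.54718308 0.28060095 0.042     ]
green [0.54973169 0.39455684 0.042     ]
cross [ 0.57065164 -0.05120214  0.052     ]
t 3.25 pos [0.4836 0.209  0.2614] rot [-1.7271e+02  1.3000e-01  1.9500e+01] F [-0.9 -0.1 -0.2] q [ 19.   2.  11.  98.   7. 180.]
total [-0.899  3.315 -2.429] [-0.888 -0.212 -1.772] per 10 [-0.09   0.332 -0.243] [-0.089 -0.021 -0.177]
```

```bash
python3 -m jog '{"delta_pos":[[0,0,0],[-0.05,0.17,-0.06],[-0.05,0.17,-0.06],[-0.05,0.17,-0.06],[-0.05,0.17,-0.06],[-0.05,0.17,-0.06],[-0.05,0.17,-0.06],[-0.05,0.17,-0.06],[-0.05,0.17,-0.06],[-0.05,0.17,-0.06]],"turn":[[-0.86,-0.3,0],[0,0,1],[0,0,1],[0,0,1],[0,0,1],[0,0,1],[0,0,1],[0,0,1],[0,0,1],[0,0,1]],"hand":[0.5,0.5,0.5,0.5,0.5,0.5,0.5,0.5,0.5,0.5]}' 40
python3 -m jog '{"delta_pos":[[-0.05,0.17,-0.06],[-0.05,0.17,-0.06],[-0.05,0.17,-0.06],[-0.05,0.17,-0.06],[-0.05,0.17,-0.06],[-0.05,0.17,-0.06],[-0.05,0.17,-0.06],[-0.05,0.17,-0.06],[-0.05,0.17,-0.06],[-0.05,0.17,-0.06]],"turn":[[0,0,1],[0,0,1],[0,0,1],[0,0,1],[0,0,1],[0,0,1],[0,0,1],[0,0,1],[0,0,1],[0,0,1]],"hand":[0.5,0.5,0.5,0.5,0.5,0.5,0.5,0.5,0.5,0.5]}' 40
python3 - <<'E'
from h import *
c=snap('wrist','w3')
plan(.4383,.3746,.011,185.3)
E
```

```text
time: 4.25
ee_pos: [0.4675, 0.2689, 0.2342]
tcp_rot: [-179.2, 0.2, 93.4]
wrist_force: [0.3, 0.1, 0.2]
opening: 0.0641
time: 5.25
ee_pos: [0.4424, 0.3539, 0.2042]
tcp_rot: [-179.2, 0.2, 173.4]
wrist_force: [-0.4, 0.4, -0.0]
opening: 0.0638
t 5.3 pos [0.442  0.3548 0.2036] rot [-1.7920e+02  1.3000e-01  1.7387e+02] F [-0.7  0.5 -1.2] q [39.  7. 10. 93. -1. 45.]
total [-0.073  0.396 -3.851] [0.1   0.015 1.429] per 10 [-0.007  0.04  -0.385] [0.01  0.002 0.143]
```

View pics/w3.png

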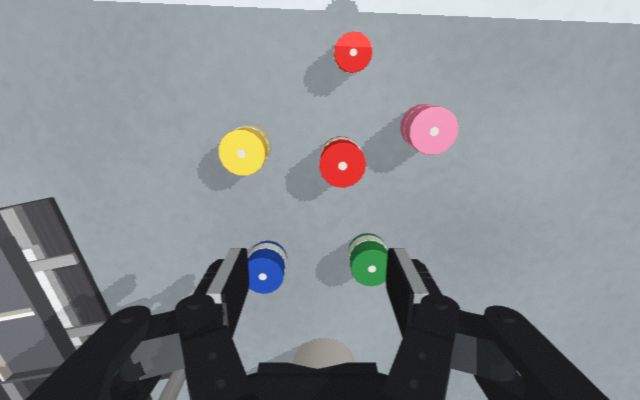

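```bash
python3 - <<'E'
from h import *
c=load('w3')
for n,u,v in[('red',342,166),('yellow',240,154),('blue',262,277),('green',372,269)]: print(n,p3(c,u,v,.042).round(4))
E
python3 -m jog '{"delta_pos":[[-0.02,0.08,-0.38],[-0.02,0.08,-0.38],[-0.02,0.08,-0.38],[-0.01,0.08,-0.38],[0,0.08,-0.38],[0,0,-0.38],[0,0,-0.38],[0,0,-0.38],[0,0,-0.38],[0,0,-0.38]],"turn":[[0.1,0,0.36],[0,0,0.36],[0,0,0.36],[0,0,0.35],[0,0,0],[0,0,0],[0,0,0],[0,0,0],[0,0,0],[0,0,0]],"hand":[0.5,0.5,0.5,0.5,0.5,0.5,0.5,0.5,0.5,0.5]}' 40
python3 - <<'E'
from h import *
plan(.4383,.3746,.011,185.3)
E
```

```text
red [0.4386 0.3747 0.042 ]
yellow [0.4166 0.2814 0.042 ]
blue [0.549  0.2798 0.042 ]
green [0.5516 0.3955 0.042 ]
time: 6.3
ee_pos: [0.4391, 0.3733, 0.0137]
tcp_rot: [180.0, 0.1, -175.7]
wrist_force: [-0.0, -0.1, 0.1]
opening: 0.0643
t 6.3 pos [0.4391 0.3733 0.0137] rot [ 1.800e+02  1.000e-01 -1.757e+02] F [-0.  -0.1  0.1] q [40. 10. -9. 71. -0. 36.]
total [-0.016  0.025 -0.055] [-0.002  0.012  0.125] per 10 [-0.002  0.003 -0.005] [-0.     0.001  0.013]
```

```bash
python3 -m jog '{"delta_pos":[[0,0.02,-0.05],[0,0,0],[0,0,0],[0,0,0],[0,0,0],[0,0,0],[0,0,0.2],[0,0,0.4],[0,0,0.6],[0,0,0.8]],"turn":[[0,0,0],[0,0,0],[0,0,0],[0,0,0],[0,0,0],[0,0,0],[0,0,0],[0,0,0],[0,0,0],[0,0,0]],"hand":[-0.5,-0.5,-0.5,-0.5,-0.5,-0.5,-0.5,-0.5,-0.5,-0.5]}' 60
python3 - <<'E'
from h import *
# cell centre far-left
th=np.radians(5.3); X=np.array([np.cos(th),np.sin(th)]);Y=np.array([-X[1],X[0]])
for C in ((.5677,-.0496),(.5707,-.0512)):
  for n,a,b in(('FL',1,1),('FR',1,-1),('NR',-1,-1),('NL',-1,1)): print(n,np.array(C)+.04*a*X+.04*b*Y)
plan(.605,-.007,.17,185.3)
E
```

```text
time: 7.3
ee_pos: [0.4383, 0.3739, 0.1123]
tcp_rot: [-179.9, -0.0, -175.5]
wrist_force: [-0.1, 0.6, -1.4]
opening: 0.0422
FL [ 0.60383416 -0.00607619]
FR [ 0.61122381 -0.08573416]
NR [ 0.53156584 -0.09312381]
NL [ 0.52417619 -0.01346584]
FL [ 0.60683416 -0.00767619]
FR [ 0.61422381 -0.08733416]
NR [ 0.53456584 -0.09472381]
NL [ 0.52717619 -0.01506584]
t 7.3 pos [0.4383 0.3739 0.1123] rot [-1.7993e+02 -1.0000e-02 -1.7554e+02] F [-0.1  0.6 -1.4] q [40.  8.  0. 82. -0. 36.]
total [ 3.334 -7.618  1.153] [ 0.009 -0.001  0.105] per 10 [ 0.333 -0.762  0.115] [ 0.001 -0.     0.01 ]
```

```bash
python3 -m jog '{"delta_pos":[[0.32,-0.77,0.3],[0.32,-0.77,0.3],[0.32,-0.77,0],[0.32,-0.77,0],[0.32,-0.77,0],[0.32,-0.77,0],[0.32,-0.77,0],[0.32,-0.77,0],[0.32,-0.77,0],[0.32,-0.77,0]],"turn":[[0,0,0.1],[0,0,0],[0,0,0],[0,0,0],[0,0,0],[0,0,0],[0,0,0],[0,0,0],[0,0,0],[0,0,0]],"hand":[-0.5,-0.5,-0.5,-0.5,-0.5,-0.5,-0.5,-0.5,-0.5,-0.5]}' 60
python3 - <<'E'
from h import *
c=snap('wrist','w4');snap('top','t4',(255,90,425,220),4.5)
plan(.600,-.007,.053,185.3)
E
```

```text
time: 8.3
ee_pos: [0.5995, -0.0122, 0.143]
tcp_rot: [180.0, 0.2, -174.7]
wrist_force: [0.4, 0.3, -0.5]
opening: 0.0426
t 8.4 pos [ 0.6002 -0.0147  0.1423] rot [-1.7994e+02  1.4000e-01 -1.7499e+02] F [-1.4  0.7 -1.6] q [-1. 11.  7. 86. -0. -6.]
total [-0.005  0.154 -1.787] [0.006 0.018 0.036] per 10 [-0.     0.015 -0.179] [0.001 0.002 0.004]
```

View pics/w4.png

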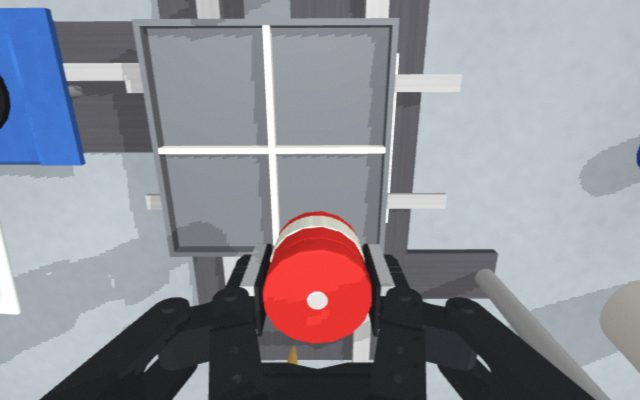

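View pics/t4.png

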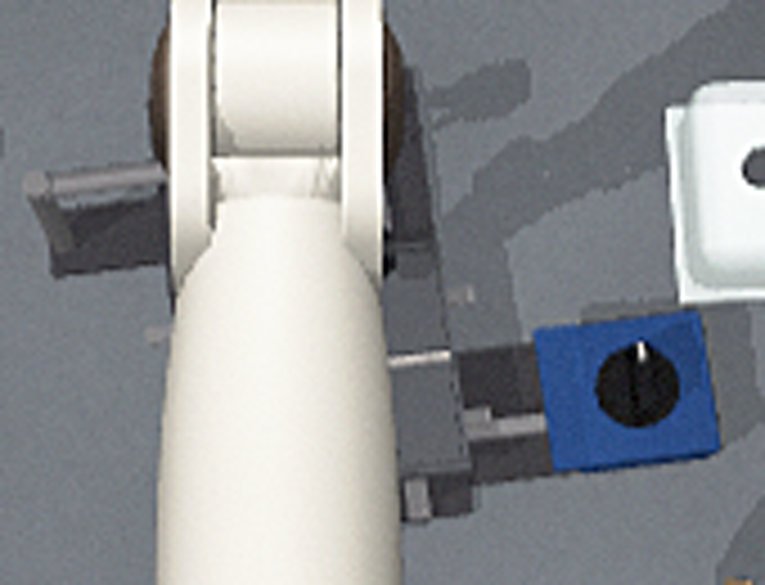

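```bash
python3 - <<'E'
from h import *
c=load('w4')
for q in[(272,150),(267,26),(160,150),(385,150)]: print(q,p3(c,*q,.052).round(4))
a,b,d,e=[p3(c,*q,.052) for q in[(272,150),(267,26),(160,150),(385,150)]]
print(np.degrees(np.arctan2(*(a-b)[[1,0]])),np.degrees(np.arctan2(*(e-d)[[1,0]]))-90, p3(c,317,300,.131))
E
python3 -m jog '{"delta_pos":[[0,0.16,-0.2],[0,0,-0.3],[0,0,-0.3],[0,0,-0.3],[0,0,-0.3],[0,0,-0.2],[0,0,-0.1],[0,0,0],[0,0,0],[0,0,0]],"turn":[[0,0,0],[0,0,0],[0,0,0],[0,0,0],[0,0,0],[0,0,0],[0,0,0],[0,0,0],[0,0,0],[0,0,0]],"hand":[-0.5,-0.5,-0.5,-0.5,-0.5,-0.5,-0.5,-0.5,-0.5,-0.5]}' 60
python3 - <<'E'
from h import *
plan(.600,-.007,.053,185.3)
E
```

```text
(272, 150) [ 0.5672 -0.0479  0.052 ]
(267, 26) [ 0.488 -0.055  0.052]
(160, 150) [ 0.5744 -0.127   0.052 ]
(385, 150) [0.5598 0.0318 0.052 ]
5.0963327650431225 5.266947240523436 [ 0.63144811 -0.00983285  0.131     ]
time: 9.4
ee_pos: [0.5995, -0.0025, 0.0578]
tcp_rot: [180.0, 0.2, -174.7]
wrist_force: [0.7, 0.4, -1.8]
opening: 0.0427
t 9.4 pos [ 0.5995 -0.0025  0.0578] rot [ 1.8000e+02  1.7000e-01 -1.7474e+02] F [ 0.7  0.4 -1.8] q [-0. 12. -2. 77.  0. -6.]
total [ 0.009 -0.089 -0.095] [-0.002  0.022  0.005] per 10 [ 0.001 -0.009 -0.01 ] [-0.     0.002  0.   ]
```

```bash
python3 -m jog '{"delta_pos":[[0,0,-0.05],[0,0,-0.04],[0,0,0],[0,0,0],[0,0,0],[0,0,0],[0,0,0],[0,0,0.2],[0,0,0.6],[0,0,0.8]],"turn":[[0,0,0],[0,0,0],[0,0,0],[0,0,0],[0,0,0],[0,0,0],[0,0,0],[0,0,0],[0,0,0],[0,0,0]],"hand":[-0.5,-0.5,-0.5,0.32,0.32,0.32,0.32,0.32,0.32,0.32]}' 60
python3 - <<'E'
from h import *
c=snap('wrist','w5');
plan(.4166,.2822,.1,185.3)
E
```

```text
time: 10.4
ee_pos: [0.598, -0.0024, 0.1323]
tcp_rot: [180.0, -0.1, -174.7]
wrist_force: [1.5, 0.1, 0.2]
opening: 0.0563
t 10.45 pos [ 0.6006 -0.0025  0.1411] rot [-179.97    0.52 -174.73] F [-0.5 -0.   6.5] q [-0. 11.  6. 85.  0. -6.]
total [-3.68   5.693 -0.821] [-0.002  0.065  0.004] per 10 [-0.368  0.569 -0.082] [-0.     0.007  0.   ]
```

View pics/w5.png

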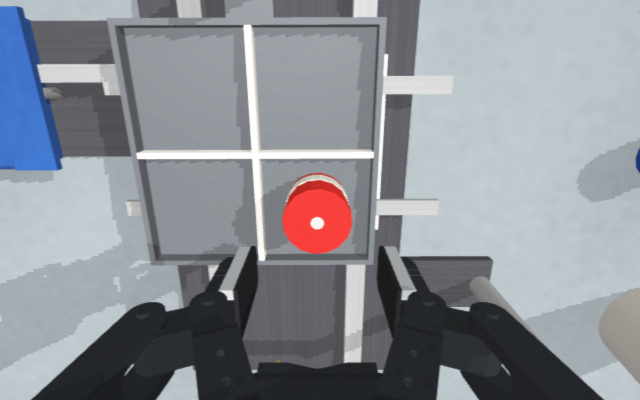

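Red stands in the far-left cell, with its dot at (317,223). Next is yellow.

```bash
python3 -m jog '{"delta_pos":[[-0.37,0.57,0.1],[-0.37,0.57,0],[-0.37,0.57,0],[-0.37,0.57,0],[-0.37,0.57,0],[-0.37,0.57,0],[-0.37,0.57,0],[-0.37,0.57,0],[-0.37,0.57,0],[-0.35,0.56,0]],"turn":[[0,0,0],[0,0,0],[0,0,0],[0,0,0],[0,0,0],[0,0,0],[0,0,0],[0,0,0],[0,0,0],[0,0,0]],"hand":[0.5,0.5,0.5,0.5,0.5,0.5,0.5,0.5,0.5,0.5]}' 60
python3 - <<'E'
from h import *
c=snap('wrist','w6');
plan(.4166,.2822,.011,185.3)
E
```

```text
time: 11.45
ee_pos: [0.4143, 0.2832, 0.1384]
tcp_rot: [180.0, 0.2, -174.7]
wrist_force: [0.9, -0.1, -0.3]
opening: 0.0642
t 11.5 pos [0.4124 0.2862 0.1383] rot [ 1.7987e+02  1.1000e-01 -1.7462e+02] F [-1.2  3.2  0.8] q [35. -3. -8. 85.  0. 29.]
total [ 0.084 -0.079 -2.547] [-0.018  0.013 -0.009] per 10 [ 0.008 -0.008 -0.255] [-0.002  0.001 -0.001]
```

View pics/w6.png

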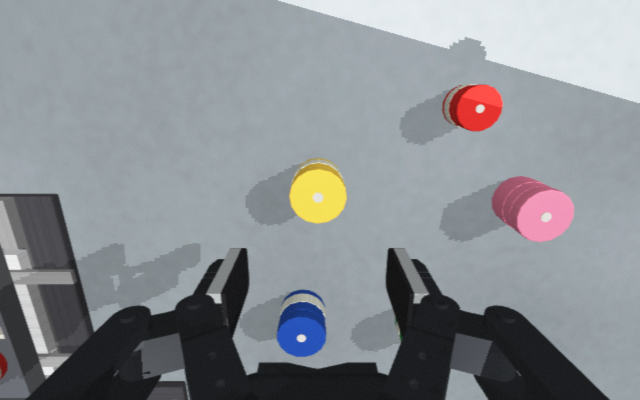

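```bash
python3 - <<'E'
from h import *
c=load('w6')
for n,u,v in[('yellow',318,198),('blue',301,338)]: print(n,p3(c,u,v,.042).round(4))
E
python3 -m jog '{"delta_pos":[[0.08,-0.06,-0.1],[0,0,-0.3],[0,0,-0.3],[0,0,-0.3],[0,0,-0.3],[0,0,-0.3],[0,0,-0.3],[0,0,-0.3],[0,0,-0.25],[0,0,-0.1]],"turn":[[0,0,0],[0,0,0],[0,0,0],[0,0,0],[0,0,0],[0,0,0],[0,0,0],[0,0,0],[0,0,0],[0,0,0]],"hand":[0.5,0.5,0.5,0.5,0.5,0.5,0.5,0.5,0.5,0.5]}' 60
python3 - <<'E'
from h import *
plan(.4166,.2822,.011,185.3)
E
```

```text
yellow [0.4167 0.2835 0.042 ]
blue [0.5485 0.2807 0.042 ]
time: 12.5
ee_pos: [0.4184, 0.2787, 0.0082]
tcp_rot: [-180.0, 0.0, -174.7]
wrist_force: [-0.5, -0.0, 0.7]
opening: 0.064
t 12.5 pos [0.4184 0.2787 0.0082] rot [-1.7996e+02  1.0000e-02 -1.7473e+02] F [-0.5 -0.   0.7] q [ 34.   0. -20.  70.  -0.  28.]
total [-0.037  0.071  0.055] [0.005 0.002 0.004] per 10 [-0.004  0.007  0.006] [0.001 0.    0.   ]
```

```bash
python3 -m jog '{"delta_pos":[[-0.04,0.08,0.07],[0,0,0],[0,0,0],[0,0,0],[0,0,0],[0,0,0],[0,0,0.2],[0,0,0.6],[0,0,0.9],[0,0,0.9]],"turn":[[0,0,0],[0,0,0],[0,0,0],[0,0,0],[0,0,0],[0,0,0],[0,0,0],[0,0,0],[0,0,0],[0,0,0]],"hand":[0.5,-0.5,-0.5,-0.5,-0.5,-0.5,-0.5,-0.5,-0.5,-0.5]}' 60
python3 - <<'E'
from h import *
plan(.606,-.0845,.14,185.3)
E
```

```text
time: 13.5
ee_pos: [0.4165, 0.2826, 0.1451]
tcp_rot: [-180.0, 0.0, -174.7]
wrist_force: [1.5, 1.0, -1.0]
opening: 0.0422
t 13.5 pos [0.4165 0.2826 0.1451] rot [-1.7997e+02  5.0000e-02 -1.7474e+02] F [ 1.5  1.  -1. ] q [34. -2. -7. 85. -0. 29.]
total [ 3.79  -7.341 -0.102] [0.003 0.006 0.004] per 10 [ 0.379 -0.734 -0.01 ] [0.    0.001 0.   ]
```

```bash
python3 -m jog '{"delta_pos":[[0.38,-0.74,0.1],[0.38,-0.74,0.1],[0.38,-0.74,0],[0.38,-0.74,0],[0.38,-0.74,0],[0.38,-0.74,0],[0.38,-0.74,0],[0.38,-0.74,0],[0.38,-0.74,-0.1],[0.37,-0.68,-0.1]],"turn":[[0,0,0],[0,0,0],[0,0,0],[0,0,0],[0,0,0],[0,0,0],[0,0,0],[0,0,0],[0,0,0],[0,0,0]],"hand":[-0.5,-0.5,-0.5,-0.5,-0.5,-0.5,-0.5,-0.5,-0.5,-0.5]}' 60
python3 - <<'E'
from h import *
c=snap('wrist','w7');
plan(.606,-.0845,.0535,185.3)
E
```

```text
time: 14.5
ee_pos: [0.6071, -0.086, 0.144]
tcp_rot: [-180.0, 0.1, -174.8]
wrist_force: [0.6, 0.2, -1.5]
opening: 0.0424
t 14.55 pos [ 0.6086 -0.0903  0.1421] rot [-1.7988e+02  9.0000e-02 -1.7491e+02] F [-4.8 -1.7 -4.1] q [ -8.  13.   9.  86.  -0. -13.]
total [-0.053  0.116 -1.772] [0.014 0.012 0.026] per 10 [-0.005  0.012 -0.177] [0.001 0.001 0.003]
```

View pics/w7.png

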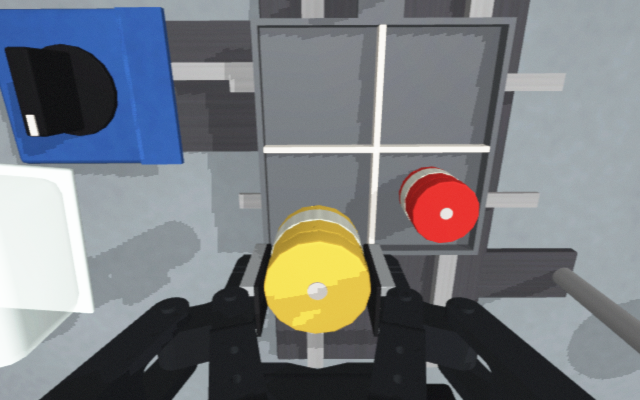

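```bash
python3 -m jog '{"delta_pos":[[0,0.03,-0.2],[0,0,-0.4],[0,0,-0.4],[0,0,-0.4],[0,0,-0.25],[0,0,-0.1],[0,0,-0.05],[0,0,0],[0,0,0],[0,0,0]],"turn":[[0,0,0],[0,0,0],[0,0,0],[0,0,0],[0,0,0],[0,0,0],[0,0,0],[0,0,0],[0,0,0],[0,0,0]],"hand":[-0.5,-0.5,-0.5,-0.5,-0.5,-0.5,-0.5,-0.5,-0.5,-0.5]}' 60
python3 -m jog '{"delta_pos":[[0,0,-0.01],[0,0,0],[0,0,0],[0,0,0],[0,0,0.2],[0,0,0.5],[0,0,0.8],[-0.15,0.6,0.4],[-0.15,0.7,0],[-0.15,0.7,0]],"turn":[[0,0,0],[0,0,0],[0,0,0],[0,0,0],[0,0,0],[0,0,0],[0,0,0],[0,0,0],[0,0,0],[0,0,0]],"hand":[0.32,0.32,0.32,0.32,0.32,0.32,0.32,0.4,0.5,0.5]}' 60
python3 - <<'E'
from h import *
c=snap('wrist','w8');
plan(.5485,.2807,.14,185.3)
E
```

```text
time: 15.55
ee_pos: [0.6082, -0.0818, 0.0567]
tcp_rot: [-180.0, 0.4, -174.7]
wrist_force: [-0.5, 1.2, 10.5]
opening: 0.0422
time: 16.55
ee_pos: [0.5843, 0.0183, 0.1497]
tcp_rot: [180.0, 0.2, -174.8]
wrist_force: [0.0, -0.3, -0.9]
opening: 0.064
t 16.6 pos [0.583  0.0227 0.1494] rot [ 1.7988e+02  1.6000e-01 -1.7463e+02] F [0.1 3.3 1.3] q [ 2.  9.  5. 86.  0. -3.]
total [-0.69   5.16  -0.188] [-0.016  0.018 -0.009] per 10 [-0.069  0.516 -0.019] [-0.002  0.002 -0.001]
```

View pics/w8.png

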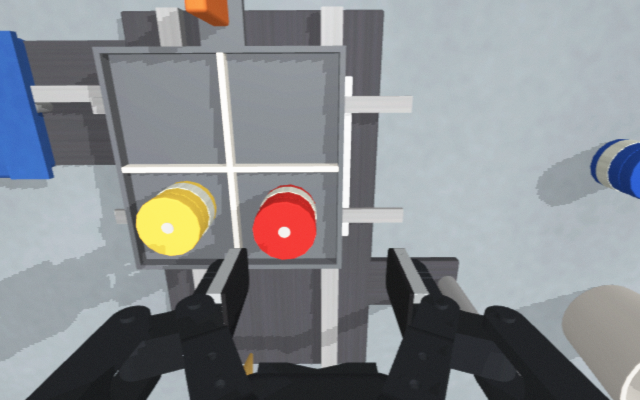

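```bash
python3 -m jog '{"delta_pos":[[-0.07,0.53,0],[-0.07,0.53,0],[-0.07,0.53,0],[-0.07,0.53,0],[-0.07,0.53,0],[-0.07,0.53,0],[-0.07,0.53,0],[-0.07,0.53,0],[-0.07,0.53,0],[-0.07,0.45,0]],"turn":[[0,0,0],[0,0,0],[0,0,0],[0,0,0],[0,0,0],[0,0,0],[0,0,0],[0,0,0],[0,0,0],[0,0,0]],"hand":[0.5,0.5,0.5,0.5,0.5,0.5,0.5,0.5,0.5,0.5]}' 60
python3 - <<'E'
from h import *
c=snap('wrist','w9');
plan(.5485,.2807,.011,185.3)
E
```

```text
time: 17.6
ee_pos: [0.5488, 0.2798, 0.1486]
tcp_rot: [180.0, 0.1, -174.7]
wrist_force: [-0.0, 0.2, 0.3]
opening: 0.064
t 17.65 pos [0.5482 0.2825 0.1483] rot [ 1.7991e+02  1.1000e-01 -1.7461e+02] F [-1.8  1.2  0.1] q [27. 13. 10. 87.  0. 22.]
total [ 0.005 -0.035 -2.747] [-0.012  0.013 -0.011] per 10 [ 0.001 -0.004 -0.275] [-0.001  0.001 -0.001]
```

View pics/w9.png

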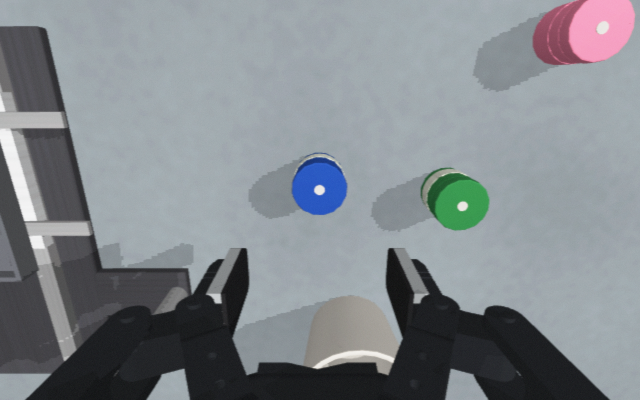

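```bash
python3 - <<'E'
from h import *
c=load('w9')
for n,u,v in[('blue',319,190),('green',462,206)]: print(n,p3(c,u,v,.042).round(4))
E
python3 -m jog '{"delta_pos":[[0,0,-0.2],[0,0,-0.35],[0,0,-0.35],[0,0,-0.35],[0,0,-0.35],[0,0,-0.35],[0,0,-0.35],[0,0,-0.3],[0,0,-0.1],[0,0,-0.03]],"turn":[[0,0,0],[0,0,0],[0,0,0],[0,0,0],[0,0,0],[0,0,0],[0,0,0],[0,0,0],[0,0,0],[0,0,0]],"hand":[0.5,0.5,0.5,0.5,0.5,0.5,0.5,0.5,0.5,0.5]}' 60
```

```text
blue [0.548  0.2806 0.042 ]
green [0.5508 0.3955 0.042 ]
time: 18.65
ee_pos: [0.5489, 0.278, 0.0108]
tcp_rot: [-180.0, 0.0, -174.8]
wrist_force: [-0.3, -0.5, 0.0]
opening: 0.0637
```

```bash
python3 -m jog '{"delta_pos":[[-0.01,0.05,0],[0,0,0],[0,0,0],[0,0,0],[0,0,0],[0,0,0],[0,0,0.2],[0,0,0.6],[0,0,0.9],[0,0,1]],"turn":[[0,0,0],[0,0,0],[0,0,0],[0,0,0],[0,0,0],[0,0,0],[0,0,0],[0,0,0],[0,0,0],[0,0,0]],"hand":[0.5,-0.5,-0.5,-0.5,-0.5,-0.5,-0.5,-0.5,-0.5,-0.5]}' 60
python3 - <<'E'
from h import *
plan(.531,-.0913,.14,185.3)
E
```

```text
time: 19.65
ee_pos: [0.5476, 0.2805, 0.1471]
tcp_rot: [-179.9, -0.0, -174.7]
wrist_force: [2.1, 0.6, -1.7]
opening: 0.0422
t 19.65 pos [0.5476 0.2805 0.1471] rot [-1.7995e+02 -4.0000e-02 -1.7473e+02] F [ 2.1  0.6 -1.7] q [27. 13. 10. 87. -0. 22.]
total [-0.332 -7.436 -0.143] [ 0.007 -0.005  0.004] per 10 [-0.033 -0.744 -0.014] [ 0.001 -0.     0.   ]
```

```bash
python3 -m jog '{"delta_pos":[[-0.03,-0.75,0],[-0.03,-0.75,0],[-0.03,-0.75,0],[-0.03,-0.75,0],[-0.03,-0.75,0],[-0.03,-0.75,0],[-0.03,-0.75,0],[-0.03,-0.75,0],[-0.03,-0.75,0],[-0.03,-0.7,0]],"turn":[[0,0,0],[0,0,0],[0,0,0],[0,0,0],[0,0,0],[0,0,0],[0,0,0],[0,0,0],[0,0,0],[0,0,0]],"hand":[-0.5,-0.5,-0.5,-0.5,-0.5,-0.5,-0.5,-0.5,-0.5,-0.5]}' 60
python3 - <<'E'
from h import *
c=snap('wrist','w10');
plan(.531,-.0913,.0545,185.3)
E
```

```text
time: 20.65
ee_pos: [0.5331, -0.0931, 0.147]
tcp_rot: [-180.0, 0.1, -174.7]
wrist_force: [0.2, 0.5, -1.0]
opening: 0.0425
t 20.7 pos [ 0.5328 -0.0971  0.1468] rot [-1.7988e+02  8.0000e-02 -1.7488e+02] F [-0.3 -3.3 -2. ] q [-10.   3.  -2.  86.  -0. -15.]
total [-0.036  0.116 -1.846] [0.014 0.011 0.022] per 10 [-0.004  0.012 -0.185] [0.001 0.001 0.002]
```

View pics/w10.png

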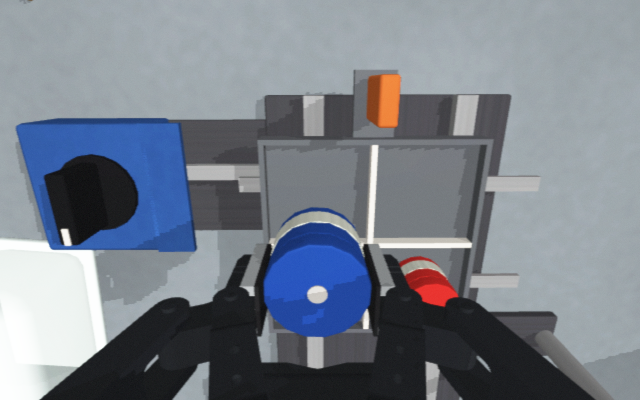

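```bash
python3 -m jog '{"delta_pos":[[-0.03,0.03,-0.2],[0,0,-0.4],[0,0,-0.4],[0,0,-0.4],[0,0,-0.25],[0,0,-0.1],[0,0,-0.05],[0,0,0],[0,0,0],[0,0,0]],"turn":[[0,0,0],[0,0,0],[0,0,0],[0,0,0],[0,0,0],[0,0,0],[0,0,0],[0,0,0],[0,0,0],[0,0,0]],"hand":[-0.5,-0.5,-0.5,-0.5,-0.5,-0.5,-0.5,-0.5,-0.5,-0.5]}' 60

```

```text
time: 21.7
ee_pos: [0.5325, -0.09, 0.0572]
tcp_rot: [-180.0, 0.2, -174.7]
wrist_force: [0.6, -0.3, -1.3]
opening: 0.0426
```

```bash
python3 -m jog '{"delta_pos":[[0,0,-0.06],[0,0,0],[0,0,0],[0,0,0],[0,0,0.2],[0,0,0.5],[0,0,0.8],[0,0.6,0.4],[0,0.7,0],[0,0.7,0]],"turn":[[0,0,0],[0,0,0],[0,0,0],[0,0,0],[0,0,0],[0,0,0],[0,0,0],[0,0,0],[0,0,0],[0,0,0]],"hand":[-0.5,0.32,0.32,0.32,0.32,0.32,0.32,0.4,0.5,0.5]}' 60
python3 - <<'E'
from h import *
c=snap('wrist','w11');
plan(.5508,.3955,.14,185.3)
E
```

```text
time: 22.7
ee_pos: [0.5325, 0.0109, 0.1503]
tcp_rot: [-180.0, 0.2, -174.8]
wrist_force: [0.5, 0.4, -0.6]
opening: 0.064
t 22.75 pos [0.5322 0.015  0.1498] rot [ 179.89    0.2  -174.65] F [ 0.2  3.2 -0.1] q [ 2.  1. -3. 86.  0. -4.]
total [ 0.373  7.61  -0.196] [-0.016  0.023 -0.006] per 10 [ 0.037  0.761 -0.02 ] [-0.002  0.002 -0.001]
```

View pics/w11.png

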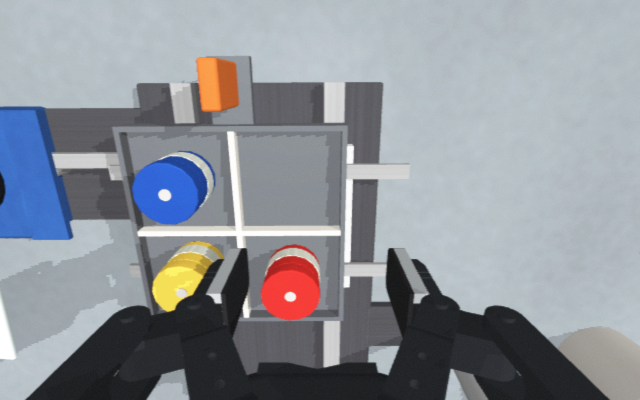

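```bash
python3 -m jog '{"delta_pos":[[0.04,0.77,0],[0.04,0.77,0],[0.04,0.77,0],[0.04,0.77,0],[0.04,0.77,0],[0.04,0.77,0],[0.04,0.77,0],[0.04,0.77,0],[0.04,0.77,0],[0.04,0.72,0]],"turn":[[0,0,0],[0,0,0],[0,0,0],[0,0,0],[0,0,0],[0,0,0],[0,0,0],[0,0,0],[0,0,0],[0,0,0]],"hand":[0.5,0.5,0.5,0.5,0.5,0.5,0.5,0.5,0.5,0.5]}' 60
python3 - <<'E'
from h import *
c=snap('wrist','w12');
E
```

```text
time: 23.75
ee_pos: [0.5519, 0.3943, 0.1491]
tcp_rot: [180.0, 0.1, -174.7]
wrist_force: [0.5, -0.3, -0.6]
opening: 0.064
```

View pics/w12.png

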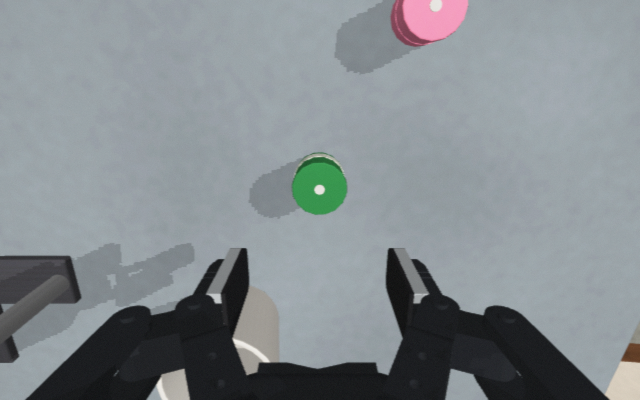

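Green's dot is at (319,190), the same place blue was, so it is aligned. Descend.

```bash
python3 -m jog '{"delta_pos":[[0,0,-0.2],[0,0,-0.35],[0,0,-0.35],[0,0,-0.35],[0,0,-0.35],[0,0,-0.35],[0,0,-0.35],[0,0,-0.3],[0,0,-0.1],[0,0,-0.03]],"turn":[[0,0,0],[0,0,0],[0,0,0],[0,0,0],[0,0,0],[0,0,0],[0,0,0],[0,0,0],[0,0,0],[0,0,0]],"hand":[0.5,0.5,0.5,0.5,0.5,0.5,0.5,0.5,0.5,0.5]}' 60
```

```text
time: 24.8
ee_pos: [0.5519, 0.392, 0.0115]
tcp_rot: [-180.0, 0.1, -174.8]
wrist_force: [-0.6, -0.5, 0.1]
opening: 0.0641
```

```bash
python3 -m jog '{"delta_pos":[[-0.02,0.05,0],[0,0,0],[0,0,0],[0,0,0],[0,0,0],[0,0,0],[0,0,0.2],[0,0,0.6],[0,0,0.9],[0,0,1]],"turn":[[0,0,0],[0,0,0],[0,0,0],[0,0,0],[0,0,0],[0,0,0],[0,0,0],[0,0,0],[0,0,0],[0,0,0]],"hand":[0.5,-0.5,-0.5,-0.5,-0.5,-0.5,-0.5,-0.5,-0.5,-0.5]}' 60
python3 - <<'E'
from h import *
plan(.5238,-.0117,.14,185.3)
E
```

```text
time: 25.8
ee_pos: [0.5502, 0.3944, 0.1474]
tcp_rot: [-179.9, -0.0, -174.7]
wrist_force: [0.6, 0.7, -2.0]
opening: 0.0422
t 25.8 pos [0.5502 0.3944 0.1474] rot [-1.7992e+02 -4.0000e-02 -1.7473e+02] F [ 0.6  0.7 -2. ] q [36. 22. 21. 89. -0. 30.]
total [-0.528 -8.122 -0.149] [ 0.01  -0.004  0.004] per 10 [-0.053 -0.812 -0.015] [ 0.001 -0.     0.   ]
```

```bash
python3 -m jog '{"delta_pos":[[-0.05,-0.8,0],[-0.05,-0.82,0],[-0.05,-0.82,0],[-0.05,-0.82,0],[-0.05,-0.82,0],[-0.05,-0.82,0],[-0.05,-0.82,0],[-0.05,-0.82,0],[-0.05,-0.82,0],[-0.05,-0.76,0]],"turn":[[0,0,0],[0,0,0],[0,0,0],[0,0,0],[0,0,0],[0,0,0],[0,0,0],[0,0,0],[0,0,0],[0,0,0]],"hand":[-0.5,-0.5,-0.5,-0.5,-0.5,-0.5,-0.5,-0.5,-0.5,-0.5]}' 60
python3 - <<'E'
from h import *
c=snap('wrist','w13');
plan(.5238,-.0117,.0535,185.3)
E
```

```text
time: 26.8
ee_pos: [0.5255, -0.0127, 0.1475]
tcp_rot: [-180.0, 0.1, -174.7]
wrist_force: [-0.0, -0.7, -1.6]
opening: 0.0424
t 26.85 pos [ 0.5251 -0.017   0.1475] rot [-1.7987e+02  8.0000e-02 -1.7489e+02] F [-0.  -4.  -1.5] q [-2.  1. -4. 86. -0. -7.]
total [-0.027  0.106 -1.88 ] [0.015 0.011 0.023] per 10 [-0.003  0.011 -0.188] [0.002 0.001 0.002]
```

View pics/w13.png

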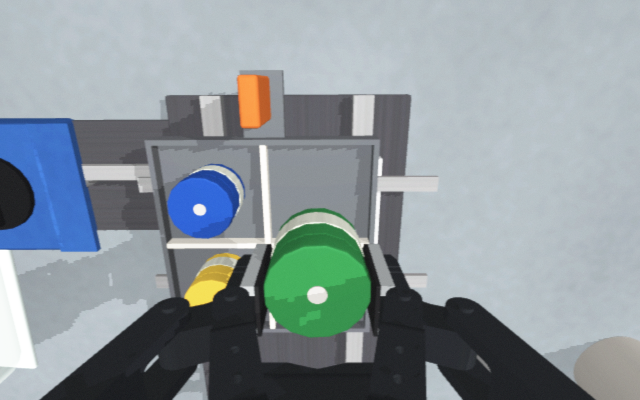

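```bash
python3 -m jog '{"delta_pos":[[-0.05,0.0,-0.2],[0,0,-0.4],[0,0,-0.4],[0,0,-0.4],[0,0,-0.25],[0,0,-0.1],[0,0,-0.08],[0,0,-0.03],[0,0,0],[0,0,0]],"turn":[[0,0,0],[0,0,0],[0,0,0],[0,0,0],[0,0,0],[0,0,0],[0,0,0],[0,0,0],[0,0,0],[0,0,0]],"hand":[-0.5,-0.5,-0.5,-0.5,-0.5,-0.5,-0.5,-0.5,-0.5,-0.5]}' 60

```

```text
time: 27.85
ee_pos: [0.5242, -0.0107, 0.0551]
tcp_rot: [180.0, 0.2, -174.7]
wrist_force: [-1.4, 1.3, 5.5]
opening: 0.0423
```

```bash
python3 -m jog '{"delta_pos":[[0,0,-0.02],[0,0,0],[0,0,0],[0,0,0],[0,0,0.2],[0,0,0.5],[0,0,0.8],[0,0,0.8],[-0.4,0,0.4],[-0.5,0,0.4]],"turn":[[0,0,0],[0,0,0],[0,0,0],[0,0,0],[0,0,0],[0,0,0],[0,0,0],[0,0,0],[0,0,0],[0,0,0]],"hand":[-0.5,0.32,0.32,0.32,0.32,0.32,0.32,0.4,0.5,0.5]}' 60
python3 - <<'E'
from h import *
c=snap('wrist','w14');snap('top','t14',(255,90,425,220),4.5)
E
```

```text
time: 28.85
ee_pos: [0.4785, -0.011, 0.2098]
tcp_rot: [-180.0, 0.2, -174.7]
wrist_force: [-0.3, 0.2, -0.0]
opening: 0.064
```

View pics/w14.png

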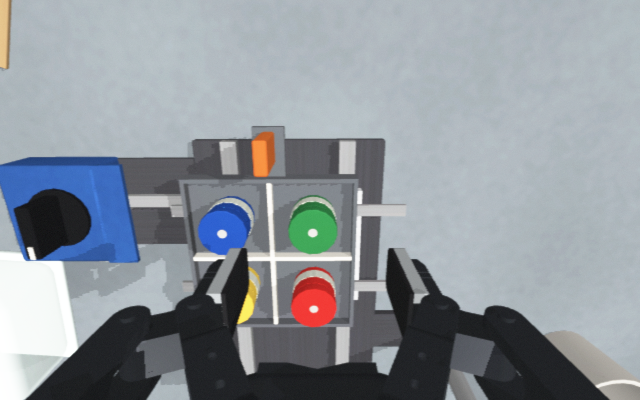

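View pics/t14.png

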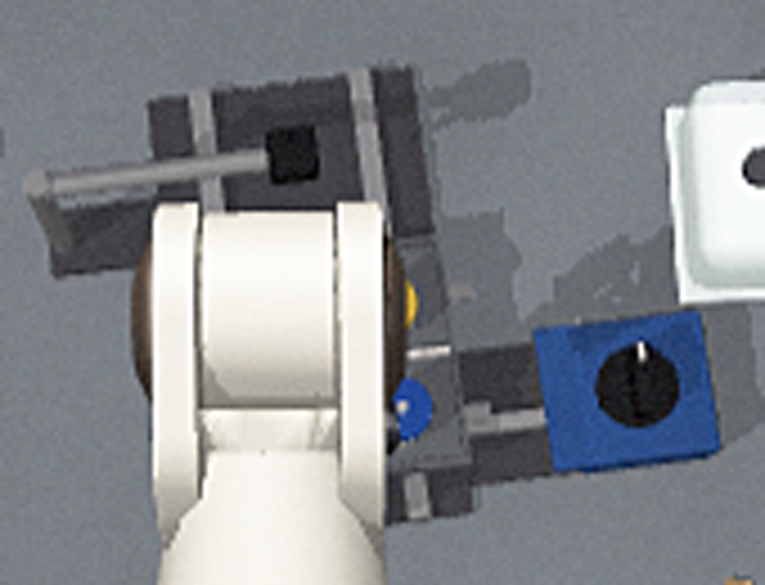

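```bash
python3 -m jog '{"delta_pos":[[0.12,-0.5,0],[0.12,-0.5,0],[0.12,-0.5,0],[0.12,-0.5,0],[0.12,-0.5,0],[0.12,-0.5,0],[0.12,-0.5,0],[0.12,-0.5,0],[0.12,-0.45,0],[0.12,-0.4,0]],"turn":[[0,0,0],[0,0,0],[0,0,0],[0,0,0],[0,0,0],[0,0,0],[0,0,0],[0,0,0],[0,0,0],[0,0,0]],"hand":[0,0,0,0,0,0,0,0,0,0]}' 60
python3 - <<'E'
from h import *
c=snap('wrist','w15'); show(c,'w15c',(220,120,440,300),3.5)
print(bot.get_obs()['torque'])
E
```

```text
time: 29.95
ee_pos: [0.5389, -0.2548, 0.2072]
tcp_rot: [180.0, 0.1, -174.8]
wrist_force: [-0.5, 0.3, 0.1]
opening: 0.0429
[ 0.01736022  0.13890181 -0.00504374]
```

View pics/w15c.png

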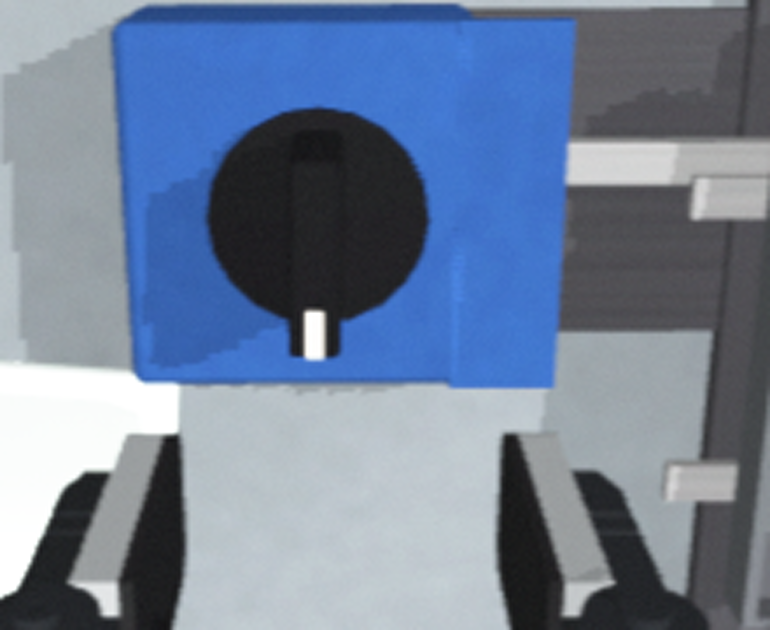

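```bash
python3 - <<'E'
from h import *
c=load('w15')
def q(X,Y,z=None): return p3(c,220+(X+.5)/3.5-.5,120+(Y+.5)/3.5-.5,z).round(4)
for X,Y in[(318,140),(318,170),(316,250),(314,300),(314,335),(314,350),(260,240),(500,200)]: print(X,Y,q(X,Y))
print(q(318,160,.086),q(314,310,.086),q(314,357,.086),'disk',q(318,215,.05), q(316,258,.086))
E
```

```text
318 140 [ 0.5221 -0.2628  0.0665]
318 170 [ 0.5246 -0.2622  0.0866]
316 250 [ 0.5444 -0.261   0.0859]
314 300 [ 0.5566 -0.2604  0.0872]
314 335 [ 0.5656 -0.2596  0.0871]
314 350 [ 0.5699 -0.2593  0.0863]
260 240 [ 0.5542 -0.276   0.0513]
500 200 [ 0.5392 -0.2122  0.0442]
[ 0.5224 -0.2624  0.086 ] [ 0.5596 -0.2602  0.086 ] [ 0.5719 -0.2591  0.086 ] disk [ 0.5462 -0.2611  0.05  ] [ 0.5463 -0.2608  0.086 ]
```

```bash
python3 -m jog '{"delta_pos":[[0.16,-0.18,-0.2],[0,0,-0.4],[0,0,-0.4],[0,0,-0.4],[0,0,-0.4],[0,0,-0.4],[0,0,-0.3],[0,0,-0.1],[0,0,0],[0,0,0]],"turn":[[0,0,-0.1],[0,0,0],[0,0,0],[0,0,0],[0,0,0],[0,0,0],[0,0,0],[0,0,0],[0,0,0],[0,0,0]],"hand":[0,0,0,0,0,0,0,0,0,0]}' 60
python3 - <<'E'
from h import *
plan(.547,-.2608,.058,184.3)
E
```

```text
time: 31.0
ee_pos: [0.547, -0.2626, 0.0788]
tcp_rot: [-180.0, 0.2, -175.5]
wrist_force: [-0.0, 0.5, 0.9]
opening: 0.0427
t 31.0 pos [ 0.547  -0.2626  0.0788] rot [-1.7998e+02  1.6000e-01 -1.7553e+02] F [-0.   0.5  0.9] q [-26.  12.   1.  79.   0. -30.]
total [-0.     0.035 -0.415] [ 0.001  0.02  -0.021] per 10 [-0.     0.004 -0.042] [ 0.     0.002 -0.002]
```

```bash
python3 -m jog '{"delta_pos":[[0,0.03,-0.2],[0,0,-0.2],[0,0,0],[0,0,0],[0,0,0],[0,0,0],[0,0,0],[0,0,0],[0,0,0],[0,0,0]],"turn":[[0,0,0],[0,0,0],[0,0,0],[0,0,0],[0,0,0],[0,0,0],[0,0,0],[0,0,0],[0,0,0],[0,0,0]],"hand":[0,0,0,-1,-1,-1,-1,-1,-1,-1]}' 60
python3 - <<'E'
from h import *
plan(.547,-.2608,.058,184.3);print(bot.get_obs()['torque'])
E
```

```text
time: 32.0
ee_pos: [0.5466, -0.2604, 0.0584]
tcp_rot: [180.0, 0.1, -175.5]
wrist_force: [-2.3, 5.3, 2.4]
opening: 0.0121
t 32.0 pos [ 0.5466 -0.2604  0.0584] rot [ 1.7995e+02  1.2000e-01 -1.7550e+02] F [-2.3  5.3  2.4] q [-26.  13.  -1.  77.   0. -30.]
total [ 0.007 -0.007 -0.008] [-0.007  0.015 -0.024] per 10 [ 0.001 -0.001 -0.001] [-0.001  0.001 -0.002]
[0.84897476 0.29212171 0.08287303]
```

```bash
cat > tq.py <<'E'
from h import *
o=bot.get_obs(); y=o['tcp_rot'][2]; print('t',o['time'],'knob',round(np.radians((-175.5-y+5)%360-5),3),'tz',o['torque'].round(3),'F',o['wrist_force'].round(1),'pos',o['ee_pos'].round(4))
E
python3 -m jog '{"delta_pos":[[0,0,0],[0,0,0],[0,0,0],[0,0,0],[0,0,0],[0,0,0],[0,0,0],[0,0,0],[0,0,0],[0,0,0]],"turn":[[0,0,-0.25],[0,0,-0.3],[0,0,-0.3],[0,0,-0.3],[0,0,-0.3],[0,0,-0.3],[0,0,-0.3],[0,0,-0.3],[0,0,-0.3],[0,0,-0.3]],"hand":[-1,-1,-1,-1,-1,-1,-1,-1,-1,-1]}' 60;python3 tq.py
python3 -m jog '{"delta_pos":[[0,0,0],[0,0,0],[0,0,0],[0,0,0],[0,0,0],[0,0,0],[0,0,0],[0,0,0],[0,0,0],[0,0,0]],"turn":[[0,0,-0.07],[0,0,-0.07],[0,0,-0.07],[0,0,-0.07],[0,0,-0.07],[0,0,-0.07],[0,0,-0.07],[0,0,-0.07],[0,0,-0.07],[0,0,-0.07]],"hand":[-1,-1,-1,-1,-1,-1,-1,-1,-1,-1]}' 60;python3 tq.py
```

```text
time: 33.0
ee_pos: [0.5467, -0.2598, 0.0584]
tcp_rot: [179.9, 0.1, 160.8]
wrist_force: [-0.6, 9.4, 3.6]
opening: 0.0122
t 33.0 knob 0.413 tz [1.515 0.29  0.168] F [-0.6  9.4  3.6] pos [ 0.5467 -0.2598  0.0584]
time: 34.0
ee_pos: [0.5467, -0.2596, 0.0584]
tcp_rot: [179.9, 0.1, 155.3]
wrist_force: [-1.5, 9.2, 3.1]
opening: 0.012
t 34.0 knob 0.509 tz [1.595 0.236 0.138] F [-1.5  9.2  3.1] pos [ 0.5467 -0.2596  0.0584]
```

```bash
python3 -m jog '{"delta_pos":[[0,0.02,0],[0,0,0],[0,0,0],[0,0,0],[0,0,0],[0,0,0],[0,0,0],[0,0,0],[0,0,0],[0,0,0]],"turn":[[0,0,-0.07],[0,0,-0.07],[0,0,-0.07],[0,0,-0.07],[0,0,-0.07],[0,0,-0.07],[0,0,-0.07],[0,0,-0.07],[0,0,-0.07],[0,0,-0.07]],"hand":[-1,-1,-1,-1,-1,-1,-1,-1,-1,-1]}' 60;python3 tq.py
python3 -m jog '{"delta_pos":[[0,0,0],[0,0,0],[0,0,0],[0,0,0],[0,0,0],[0,0,0],[0,0,0],[0,0,0],[0,0,0],[0,0,0]],"turn":[[0,0,-0.07],[0,0,-0.07],[0,0,-0.07],[0,0,-0.07],[0,0,-0.07],[0,0,-0.07],[0,0,-0.07],[0,0,-0.07],[0,0,-0.07],[0,0,-0.07]],"hand":[-1,-1,-1,-1,-1,-1,-1,-1,-1,-1]}' 60;python3 tq.py
python3 -m jog '{"delta_pos":[[0,0,0],[0,0,0],[0,0,0],[0,0,0],[0,0,0],[0,0,0],[0,0,0],[0,0,0],[0,0,0],[0,0,0]],"turn":[[0,0,-0.07],[0,0,-0.07],[0,0,-0.07],[0,0,-0.07],[0,0,-0.07],[0,0,-0.07],[0,0,-0.07],[0,0,-0.07],[0,0,-0.07],[0,0,-0.07]],"hand":[-1,-1,-1,-1,-1,-1,-1,-1,-1,-1]}' 60;python3 tq.py
```

```text
time: 35.0
ee_pos: [0.5468, -0.2594, 0.0584]
tcp_rot: [179.9, 0.1, 149.7]
wrist_force: [-0.5, 6.2, 4.0]
opening: 0.0117
t 35.0 knob 0.608 tz [1.146 0.133 0.156] F [-0.5  6.2  4. ] pos [ 0.5468 -0.2594  0.0584]
time: 36.0
ee_pos: [0.5469, -0.2593, 0.0584]
tcp_rot: [179.9, 0.1, 144.1]
wrist_force: [0.0, 7.3, 4.5]
opening: 0.0116
t 36.0 knob 0.706 tz [1.253 0.065 0.179] F [0.  7.3 4.5] pos [ 0.5469 -0.2593  0.0584]
time: 37.0
ee_pos: [0.547, -0.2592, 0.0584]
tcp_rot: [179.9, 0.1, 138.5]
wrist_force: [0.9, 8.4, 3.9]
opening: 0.0121
t 37.0 knob 0.803 tz [1.462 0.007 0.124] F [0.9 8.4 3.9] pos [ 0.547  -0.2592  0.0584]
```

```bash
python3 -m jog '{"delta_pos":[[0,0.02,0],[0,0,0],[0,0,0],[0,0,0],[0,0,0],[0,0,0],[0,0,0],[0,0,0],[0,0,0],[0,0,0]],"turn":[[0,0,-0.07],[0,0,-0.07],[0,0,-0.07],[0,0,-0.07],[0,0,-0.07],[0,0,-0.07],[0,0,-0.07],[0,0,-0.07],[0,0,-0.07],[0,0,-0.07]],"hand":[-1,-1,-1,-1,-1,-1,-1,-1,-1,-1]}' 60;python3 tq.py
python3 -m jog '{"delta_pos":[[0,0,0],[0,0,0],[0,0,0],[0,0,0],[0,0,0],[0,0,0],[0,0,0],[0,0,0],[0,0,0],[0,0,0]],"turn":[[0,0,-0.07],[0,0,-0.07],[0,0,-0.07],[0,0,-0.07],[0,0,-0.07],[0,0,-0.07],[0,0,-0.07],[0,0,-0.07],[0,0,-0.07],[0,0,-0.07]],"hand":[-1,-1,-1,-1,-1,-1,-1,-1,-1,-1]}' 60;python3 tq.py
```

```text
time: 38.0
ee_pos: [0.5471, -0.259, 0.0584]
tcp_rot: [179.9, 0.2, 132.8]
wrist_force: [3.7, 4.4, 5.4]
opening: 0.0119
t 38.0 knob 0.902 tz [ 0.623 -0.518  0.076] F [3.7 4.4 5.4] pos [ 0.5471 -0.259   0.0584]
time: 39.0
ee_pos: [0.5472, -0.2589, 0.0584]
tcp_rot: [179.9, 0.1, 127.2]
wrist_force: [3.7, 4.0, 4.5]
opening: 0.0123
t 39.0 knob 0.999 tz [ 0.691 -0.625  0.12 ] F [3.7 4.  4.5] pos [ 0.5472 -0.2589  0.0584]
```

```bash
python3 -m jog '{"delta_pos":[[0,0,0],[0,0,0],[0,0,0],[0,0,0],[0,0,0],[0,0,0],[0,0,0],[0,0,0],[0,0,0],[0,0,0]],"turn":[[0,0,-0.07],[0,0,-0.07],[0,0,-0.07],[0,0,-0.07],[0,0,-0.07],[0,0,-0.07],[0,0,-0.07],[0,0,-0.07],[0,0,-0.07],[0,0,-0.07]],"hand":[-1,-1,-1,-1,-1,-1,-1,-1,-1,-1]}' 60;python3 tq.py
python3 -m jog '{"delta_pos":[[0,0,0],[0,0,0],[0,0,0],[0,0,0],[0,0,0],[0,0,0],[0,0,0],[0,0,0],[0,0,0],[0,0,0]],"turn":[[0,0,-0.07],[0,0,-0.07],[0,0,-0.07],[0,0,-0.07],[0,0,-0.07],[0,0,-0.07],[0,0,-0.07],[0,0,-0.07],[0,0,-0.07],[0,0,-0.07]],"hand":[-1,-1,-1,-1,-1,-1,-1,-1,-1,-1]}' 60;python3 tq.py
```

```text
time: 40.0
ee_pos: [0.5473, -0.2588, 0.0584]
tcp_rot: [179.9, 0.1, 121.6]
wrist_force: [4.9, 6.1, 5.9]
opening: 0.012
t 40.0 knob 1.097 tz [ 0.807 -0.743  0.185] F [4.9 6.1 5.9] pos [ 0.5473 -0.2588  0.0584]
time: 41.0
ee_pos: [0.5475, -0.2587, 0.0584]
tcp_rot: [179.9, 0.1, 116.0]
wrist_force: [5.9, 5.0, 4.8]
opening: 0.012
t 41.0 knob 1.195 tz [ 0.868 -0.9    0.135] F [5.9 5.  4.8] pos [ 0.5475 -0.2587  0.0584]
```

```bash
python3 -m jog '{"delta_pos":[[0.02,0.02,0],[0,0,0],[0,0,0],[0,0,0],[0,0,0],[0,0,0],[0,0,0],[0,0,0],[0,0,0],[0,0,0]],"turn":[[0,0,-0.07],[0,0,-0.07],[0,0,-0.07],[0,0,-0.07],[0,0,-0.07],[0,0,-0.07],[0,0,-0.07],[0,0,-0.07],[0,0,-0.07],[0,0,-0.07]],"hand":[-1,-1,-1,-1,-1,-1,-1,-1,-1,-1]}' 60;python3 tq.py
python3 -m jog '{"delta_pos":[[0,0,0],[0,0,0],[0,0,0],[0,0,0],[0,0,0],[0,0,0],[0,0,0],[0,0,0],[0,0,0],[0,0,0]],"turn":[[0,0,-0.07],[0,0,-0.07],[0,0,-0.07],[0,0,-0.07],[0,0,-0.07],[0,0,-0.07],[0,0,-0.07],[0,0,-0.07],[0,0,-0.07],[0,0,-0.07]],"hand":[-1,-1,-1,-1,-1,-1,-1,-1,-1,-1]}' 60;python3 tq.py
```

```text
time: 42.0
ee_pos: [0.5477, -0.2586, 0.0584]
tcp_rot: [180.0, 0.2, 110.4]
wrist_force: [1.4, 1.7, 5.6]
opening: 0.0123
t 42.0 knob 1.293 tz [ 0.053 -0.117  0.168] F [1.4 1.7 5.6] pos [ 0.5477 -0.2586  0.0584]
time: 43.0
ee_pos: [0.5478, -0.2585, 0.0584]
tcp_rot: [180.0, 0.2, 104.8]
wrist_force: [2.0, 1.2, 4.2]
opening: 0.012
t 43.0 knob 1.391 tz [ 0.053 -0.248  0.144] F [2.  1.2 4.2] pos [ 0.5478 -0.2585  0.0584]
```

```bash
python3 -m jog '{"delta_pos":[[0,0,0],[0,0,0],[0,0,0],[0,0,0],[0,0,0],[0,0,0],[0,0,0],[0,0,0],[0,0,0],[0,0,0]],"turn":[[0,0,-0.07],[0,0,-0.07],[0,0,-0.07],[0,0,-0.07],[0,0,-0.07],[0,0,-0.07],[0,0,-0.07],[0,0,-0.07],[0,0,-0.07],[0,0,-0.07]],"hand":[-1,-1,-1,-1,-1,-1,-1,-1,-1,-1]}' 60;python3 tq.py
python3 -m jog '{"delta_pos":[[0,0,0],[0,0,0],[0,0,0],[0,0,0],[0,0,0],[0,0,0],[0,0,0],[0,0,0],[0,0,0],[0,0,0]],"turn":[[0,0,-0.07],[0,0,-0.07],[0,0,-0.07],[0,0,-0.07],[0,0,-0.07],[0,0,-0.07],[0,0,-0.07],[0,0,-0.07],[0,0,-0.07],[0,0,-0.07]],"hand":[-1,-1,-1,-1,-1,-1,-1,-1,-1,-1]}' 60;python3 tq.py
```

```text
time: 44.0
ee_pos: [0.5479, -0.2585, 0.0584]
tcp_rot: [179.9, 0.2, 99.2]
wrist_force: [3.6, 0.1, 6.5]
opening: 0.0121
t 44.0 knob 1.489 tz [ 0.113 -0.461  0.139] F [3.6 0.1 6.5] pos [ 0.5479 -0.2585  0.0584]
time: 45.0
ee_pos: [0.5481, -0.2585, 0.0584]
tcp_rot: [179.9, 0.2, 93.6]
wrist_force: [5.1, -0.3, 5.4]
opening: 0.0121
t 45.0 knob 1.586 tz [ 0.005 -0.763  0.151] F [ 5.1 -0.3  5.4] pos [ 0.5481 -0.2585  0.0584]
```

```bash
python3 -m jog '{"delta_pos":[[0.02,0,0],[0,0,0],[0,0,0],[0,0,0],[0,0,0],[0,0,0],[0,0,0],[0,0,0],[0,0,0],[0,0,0]],"turn":[[0,0,-0.07],[0,0,-0.07],[0,0,-0.07],[0,0,-0.07],[0,0,-0.07],[0,0,-0.07],[0,0,-0.07],[0,0,-0.07],[0,0,-0.07],[0,0,-0.07]],"hand":[-1,-1,-1,-1,-1,-1,-1,-1,-1,-1]}' 60;python3 tq.py
python3 -m jog '{"delta_pos":[[0,0,0],[0,0,0],[0,0,0],[0,0,0],[0,0,0],[0,0,0],[0,0,0],[0,0,0],[0,0,0],[0,0,0]],"turn":[[0,0,-0.07],[0,0,-0.07],[0,0,-0.07],[0,0,-0.07],[0,0,-0.07],[0,0,-0.07],[0,0,-0.07],[0,0,-0.07],[0,0,-0.07],[0,0,-0.07]],"hand":[-1,-1,-1,-1,-1,-1,-1,-1,-1,-1]}' 60;python3 tq.py
```

```text
time: 46.0
ee_pos: [0.5483, -0.2584, 0.0583]
tcp_rot: [-180.0, 0.2, 88.0]
wrist_force: [0.0, 0.3, 7.3]
opening: 0.0117
t 46.0 knob 1.684 tz [-0.01   0.051  0.084] F [0.  0.3 7.3] pos [ 0.5483 -0.2584  0.0583]
time: 47.0
ee_pos: [0.5485, -0.2585, 0.0584]
tcp_rot: [180.0, 0.2, 82.4]
wrist_force: [1.6, 0.4, 6.5]
opening: 0.0119
t 47.0 knob 1.782 tz [ 0.011 -0.114  0.057] F [1.6 0.4 6.5] pos [ 0.5485 -0.2585  0.0584]
```

```bash
python3 -m jog '{"delta_pos":[[0,0,0],[0,0,0],[0,0,0],[0,0,0],[0,0,0],[0,0,0],[0,0,0],[0,0,0],[0,0,0],[0,0,0]],"turn":[[0,0,-0.07],[0,0,-0.07],[0,0,-0.07],[0,0,-0.07],[0,0,-0.07],[0,0,-0.07],[0,0,-0.07],[0,0,-0.07],[0,0,-0.07],[0,0,-0.07]],"hand":[-1,-1,-1,-1,-1,-1,-1,-1,-1,-1]}' 60;python3 tq.py
```

```text
time: 48.0
ee_pos: [0.5486, -0.2585, 0.0583]
tcp_rot: [180.0, 0.1, 76.8]
wrist_force: [2.4, -0.2, 5.7]
opening: 0.0122
t 48.0 knob 1.88 tz [-0.077 -0.316 -0.113] F [ 2.4 -0.2  5.7] pos [ 0.5486 -0.2585  0.0583]
```

```bash
python3 -m jog '{"delta_pos":[[0,0,0],[0,0,0],[0,0,0],[0,0,0],[0,0,0],[0,0,0],[0,0,0],[0,0,0],[0,0,0],[0,0,0]],"turn":[[0,0,-0.04],[0,0,-0.04],[0,0,-0.04],[0,0,-0.04],[0,0,-0.04],[0,0,-0.04],[0,0,-0.04],[0,0,-0.04],[0,0,-0.04],[0,0,-0.04]],"hand":[-1,-1,-1,-1,-1,-1,-1,-1,-1,-1]}' 60;python3 tq.py
python3 -m jog '{"delta_pos":[[0,0,0],[0,0,0],[0,0,0],[0,0,0],[0,0,0],[0,0,0],[0,0,0],[0,0,0],[0,0,0],[0,0,0]],"turn":[[0,0,-0.04],[0,0,-0.04],[0,0,-0.04],[0,0,-0.04],[0,0,-0.04],[0,0,-0.04],[0,0,-0.04],[0,0,-0.04],[0,0,-0.04],[0,0,-0.04]],"hand":[-1,-1,-1,-1,-1,-1,-1,-1,-1,-1]}' 60;python3 tq.py
```

```text
time: 49.0
ee_pos: [0.5488, -0.2585, 0.0583]
tcp_rot: [179.9, 0.1, 73.6]
wrist_force: [2.7, -0.6, 6.2]
opening: 0.0118
t 49.0 knob 1.936 tz [-0.076 -0.417 -0.158] F [ 2.7 -0.6  6.2] pos [ 0.5488 -0.2585  0.0583]
time: 50.0
ee_pos: [0.5489, -0.2585, 0.0584]
tcp_rot: [179.9, 0.1, 70.4]
wrist_force: [2.5, -0.8, 5.4]
opening: 0.0122
t 50.0 knob 1.992 tz [-0.072 -0.506 -0.068] F [ 2.5 -0.8  5.4] pos [ 0.5489 -0.2585  0.0584]
```

```bash
python3 -m jog '{"delta_pos":[[0,0,0],[0,0,0],[0,0,0],[0,0,0],[0,0,0],[0,0,0],[0,0,0],[0,0,0],[0,0,0],[0,0,0]],"turn":[[0,0,-0.04],[0,0,-0.04],[0,0,-0.04],[0,0,-0.04],[0,0,-0.04],[0,0,-0.04],[0,0,-0.04],[0,0,-0.04],[0,0,-0.04],[0,0,-0.04]],"hand":[-1,-1,-1,-1,-1,-1,-1,-1,-1,-1]}' 60;python3 tq.py
```

```text
time: 51.0
ee_pos: [0.5489, -0.2586, 0.0584]
tcp_rot: [179.9, 0.1, 67.2]
wrist_force: [3.7, -0.3, 6.5]
opening: 0.0119
t 51.0 knob 2.047 tz [-0.136 -0.543  0.041] F [ 3.7 -0.3  6.5] pos [ 0.5489 -0.2586  0.0584]
```

```bash
python3 -m jog '{"delta_pos":[[0,0,0],[0,0,0],[0,0,0],[0,0,0],[0,0,0.4],[0,0,0.6],[0,0,0.8],[-0.2,0.3,0.6],[-0.2,0.3,0.2],[-0.2,0.3,0]],"turn":[[0,0,0],[0,0,0],[0,0,0],[0,0,0],[0,0,0],[0,0,0],[0,0,1],[0,0,1],[0,0,1],[0,0,1]],"hand":[0,0,0,0,0,0,0,0,0,0]}' 60
python3 -m jog '{"delta_pos":[[-0.13,0.31,0],[-0.13,0.31,0],[-0.13,0.31,0],[-0.13,0.31,0],[-0.13,0.31,0],[-0.13,0.31,0],[-0.13,0.31,0],[-0.13,0.31,0],[-0.13,0.31,0],[-0.13,0.31,0]],"turn":[[0,0,1],[0,0,1],[0,0,1],[0,0,1],[0,0,1],[0,0,1],[0,0,1],[0,0,1],[0,0,1],[0,0,1]],"hand":[0,0,0,0,0,0,0,0,0,0]}' 60
python3 - <<'E'
from h import *
c=snap('wrist','w16');snap('top','t16',(255,90,425,220),4.5)
plan(.450,-.0586,.058,185.2)
E
```

```text
time: 52.0
ee_pos: [0.5188, -0.2129, 0.1901]
tcp_rot: [179.8, 0.2, 99.6]
wrist_force: [-0.5, -0.7, -0.3]
opening: 0.0428
time: 53.0
ee_pos: [0.4531, -0.0574, 0.1879]
tcp_rot: [180.0, 0.1, 179.6]
wrist_force: [-0.5, 0.4, 0.3]
opening: 0.0426
t 53.1 pos [ 0.453  -0.0568  0.1881] rot [1.7998e+02 1.0000e-01 1.7952e+02] F [ 0.5 -0.1 -0.1] q [-7. -9. -8. 91.  0. -7.]
total [-0.059 -0.035 -2.602] [-0.002  0.013  0.71 ] per 10 [-0.006 -0.004 -0.26 ] [-0.     0.001  0.071]
```

View pics/w16.png

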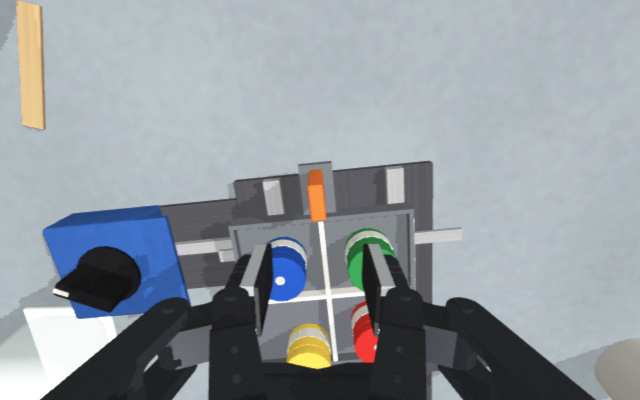

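View pics/t16.png

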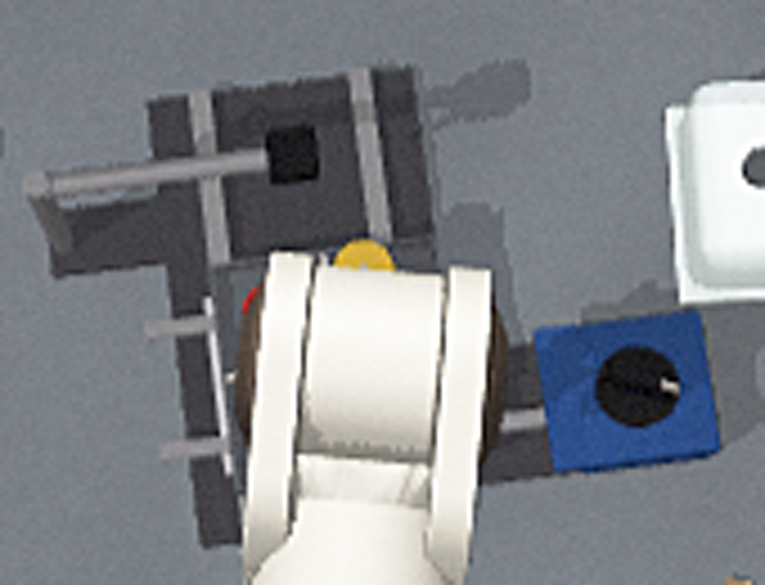

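```bash
python3 - <<'E'
from h import *
c=load('w16'); show(c,'w16c',(30,190,210,330),4.4)
t=load('t16'); show(t,'t16c',(370,155,420,200),12)
E
```

```text
(no output)
```

View pics/w16c.png

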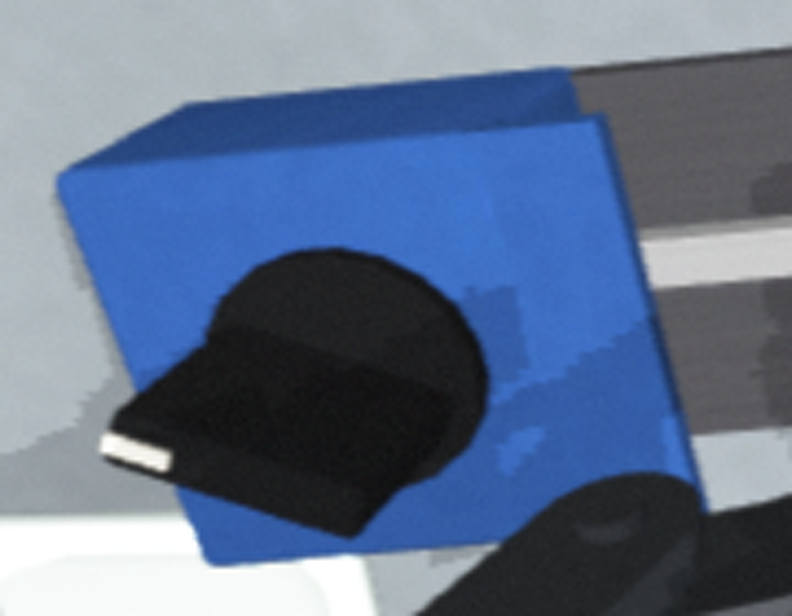

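View pics/t16c.png

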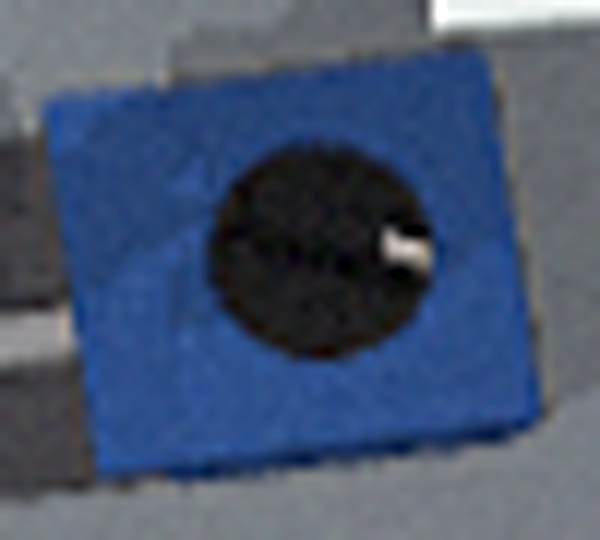

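```bash
python3 - <<'E'
from h import *
c=load('w16'); show(c,'w16d',(280,150,360,230),8)
E
```

```text
(no output)
```

View pics/w16d.png

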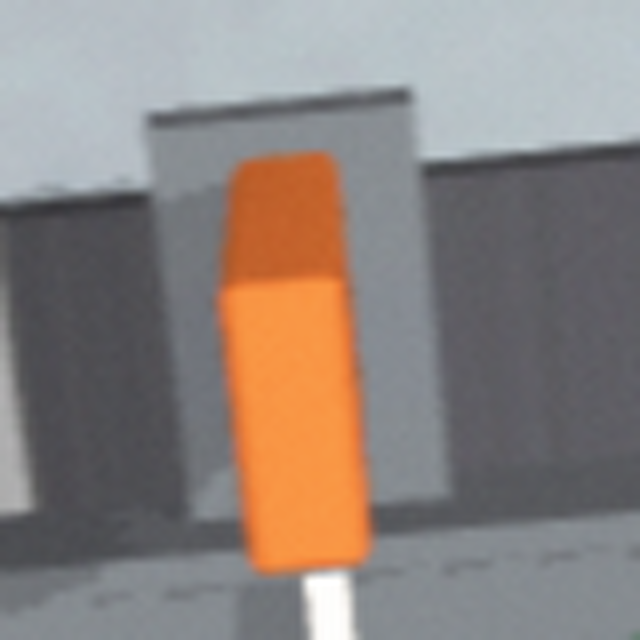

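```bash
python3 - <<'E'
from h import *
c=load('w16')
for X,Y in[(285,285),(295,425),(310,565)]: print(p3(c,280+X/8-.4,150+Y/8-.4,.092).round(4),p3(c,280+X/8-.4,150+Y/8-.4).round(4))
E
python3 -m jog '{"delta_pos":[[-0.03,-0.02,-0.2],[0,0,-0.4],[0,0,-0.4],[0,0,-0.4],[0,0,-0.4],[0,0,-0.4],[0,0,-0.2],[0,0,0],[0,0,0],[0,0,0]],"turn":[[0,0,0.35],[0,0,0.35],[0,0,0],[0,0,0],[0,0,0],[0,0,0],[0,0,0],[0,0,0],[0,0,0],[0,0,0]],"hand":[0,0,0,0,0,0,0,0,0,0]}' 60
python3 - <<'E'
from h import *
plan(.450,-.0586,.058,185.2)
E
```

```text
[ 0.4451 -0.0594  0.092 ] [ 0.4454 -0.0594  0.0912]
[ 0.4591 -0.0586  0.092 ] [ 0.4588 -0.0586  0.0926]
[ 0.4735 -0.0573  0.092 ] [ 0.4736 -0.0573  0.0918]
time: 54.1
ee_pos: [0.4527, -0.0591, 0.069]
tcp_rot: [-180.0, 0.2, -175.2]
wrist_force: [-0.4, -0.3, 0.6]
opening: 0.0429
t 54.1 pos [ 0.4527 -0.0591  0.069 ] rot [-179.99    0.19 -175.17] F [-0.4 -0.3  0.6] q [ -7.  -8. -21.  77.   0. -12.]
total [-0.054  0.011 -0.221] [-0.     0.024  0.046] per 10 [-0.005  0.001 -0.022] [-0.     0.002  0.005]
```

```bash
python3 -m jog '{"delta_pos":[[0,0.01,-0.11],[0,0,-0.1],[0,0,0],[0,0,0],[0,0,0],[0,0,0],[0,0,0],[0,0,0],[0,0,0],[0,0,0]],"turn":[[0,0,0],[0,0,0],[0,0,0],[0,0,0],[0,0,0],[0,0,0],[0,0,0],[0,0,0],[0,0,0],[0,0,0]],"hand":[-1,-1,-1,-1,-1,-1,-1,-1,-1,-1]}' 80
python3 - <<'E'
from h import *
plan(.450,-.0586,.058,185.2)
E
```

```text
time: 55.1
ee_pos: [0.4519, -0.0585, 0.0572]
tcp_rot: [180.0, 0.1, -175.1]
wrist_force: [1.8, -0.5, -6.2]
opening: 0.0113
t 55.1 pos [ 0.4519 -0.0585  0.0572] rot [ 1.7999e+02  7.0000e-02 -1.7513e+02] F [ 1.8 -0.5 -6.2] q [ -7.  -8. -22.  76.   0. -12.]
total [-0.037 -0.003  0.016] [-0.002  0.009  0.042] per 10 [-0.004 -0.     0.002] [-0.     0.001  0.004]
```

```bash
python3 - <<'E'
from h import *
for n in('w4','w8','w7','w5'):
    c=load(n); show(c,n+'p',(210,320,350,400),5)
a=[cv2.imread(f'pics/{n}p.png') for n in('w4','w8')]
cv2.imwrite('pics/pt.png',cv2.resize(np.vstack(a),None,fx=.72,fy=.72))
t=load('top0'); show(t,'t0h',(300,105,340,145),14)
s=load('scene0'); show(s,'s0h',(225,170,345,270),6.5)
E
```

```text
(no output)
```

View pics/pt.png

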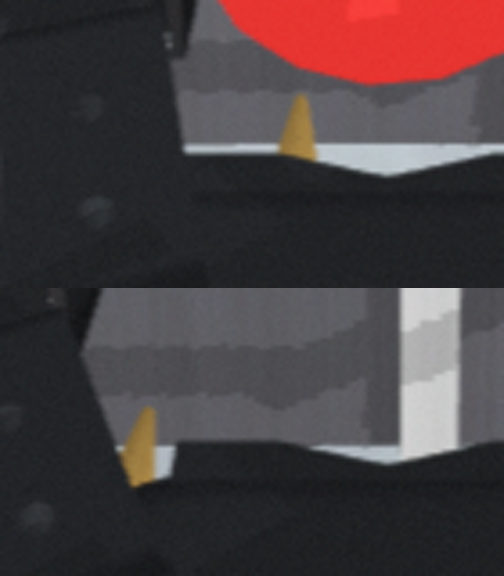

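View pics/t0h.png

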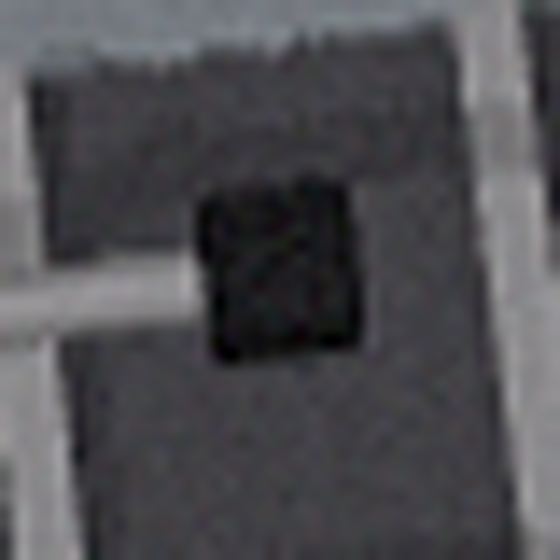

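View pics/s0h.png

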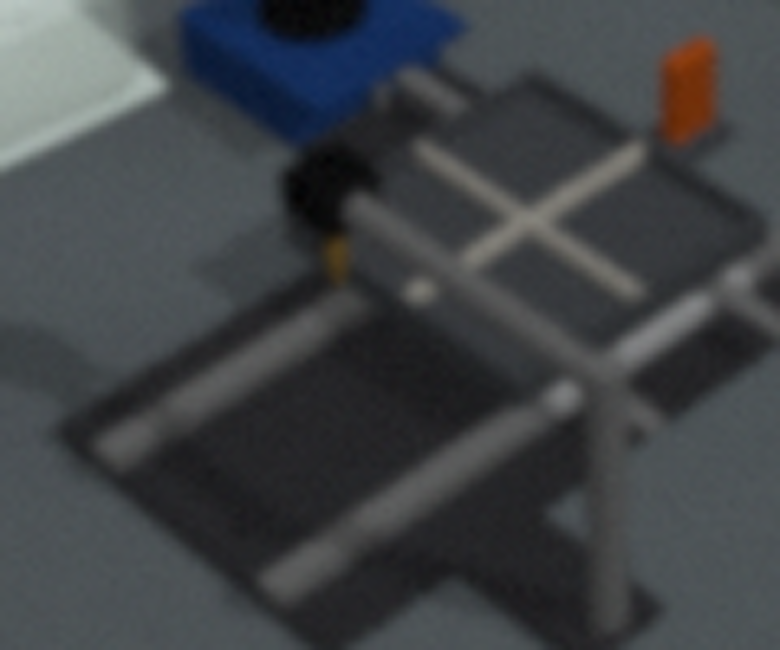

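```bash
python3 - <<'E'
from h import *
print('w4',p3(load('w4'),293.7,345.6,.098).round(4),'w8',p3(load('w8'),251.2,352.3,.098).round(4))
print('s',p3(load('scene0'),277,213.5,.098).round(4)); t=load('top0')
for z in(.168,.172,.155): print(z,p3(t,319.7,124,z).round(4))
# tins in wrist frames, lids z .084
for n,pts in(('w14',[('blue',222,234),('green',313,233),('red',314,309)]),('w11',[('blue',165,195),('yellow',181,293),('red',290,297)]),('w8',[('yellow',167,228),('red',284,232)]),('w5',[('red',317,223)])):
    c=load(n)
    for m,u,v in pts: print(n,m,p3(c,u,v,.084).round(4))
E
```

```text
w4 [ 0.6946 -0.0205  0.098 ] w8 [ 0.6947 -0.0207  0.098 ]
s [ 0.6958 -0.0208  0.098 ]
0.168 [ 0.692  -0.0223  0.168 ]
0.172 [ 0.6908 -0.0223  0.172 ]
0.155 [ 0.6959 -0.0222  0.155 ]
w14 blue [ 0.5327 -0.0913  0.084 ]
w14 green [ 0.5243 -0.0111  0.084 ]
w14 red [ 0.6039 -0.0031  0.084 ]
w11 blue [ 0.5316 -0.091   0.084 ]
w11 yellow [ 0.6073 -0.0833  0.084 ]
w11 red [ 0.6034 -0.0033  0.084 ]
w8 yellow [ 0.6071 -0.0833  0.084 ]
w8 red [ 0.6028 -0.0034  0.084 ]
w5 red [ 0.5998 -0.0029  0.084 ]
```

```bash
python3 -m jog '{"delta_pos":[[0.02,0,0],[0.02,0,0],[0.02,0,0],[0.02,0,0],[0.02,0,0],[0.02,0,0],[0.02,0,0],[0.02,0,0],[0.02,0,0],[0.02,0,0]],"turn":[[0,0,0],[0,0,0],[0,0,0],[0,0,0],[0,0,0],[0,0,0],[0,0,0],[0,0,0],[0,0,0],[0,0,0]],"hand":[-1,-1,-1,-1,-1,-1,-1,-1,-1,-1]}' 80

```

```text
time: 56.1
ee_pos: [0.462, -0.0584, 0.0573]
tcp_rot: [180.0, 0.1, -175.1]
wrist_force: [-1.5, 1.6, -9.4]
opening: 0.0111
```

```bash
python3 -m jog '{"delta_pos":[[0.1,-0.02,-0.02],[0.17,-0.04,0],[0.19,-0.04,0],[0.19,-0.04,0],[0.19,-0.04,0],[0.19,-0.04,0],[0.19,-0.04,0],[0.19,-0.04,0],[0.17,-0.04,0],[0.08,-0.02,0]],"turn":[[0,0,0],[0,0,0],[0,0,0],[0,0,0],[0,0,0],[0,0,0],[0,0,0],[0,0,0],[0,0,0],[0,0,0]],"hand":[-1,-1,-1,-1,-1,-1,-1,-1,-1,-1]}' 80
python3 - <<'E'
from h import *
snap('scene','s17',(225,150,345,250),6.5);snap('top','t17',(255,90,425,220),4.5);snap('wrist','w17')
plan(.5437,-.0759,.057,185.2)
E
```

```text
time: 57.1
ee_pos: [0.5467, -0.0768, 0.0569]
tcp_rot: [-180.0, 0.2, -175.1]
wrist_force: [-2.1, 0.8, 7.2]
opening: 0.011
t 57.25 pos [ 0.5466 -0.0769  0.0569] rot [-179.96    0.22 -175.14] F [ 1.  -1.6  4.7] q [ -8.   5.  -9.  76.   0. -13.]
total [-0.057  0.019  0.001] [0.003 0.027 0.043] per 10 [-0.006  0.002  0.   ] [0.    0.003 0.004]
```

View pics/s17.png

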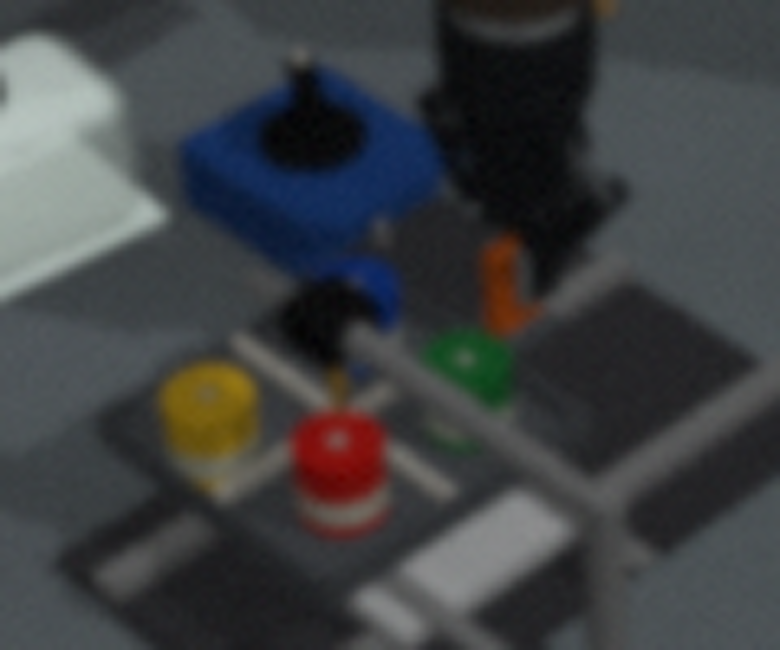

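View pics/w17.png

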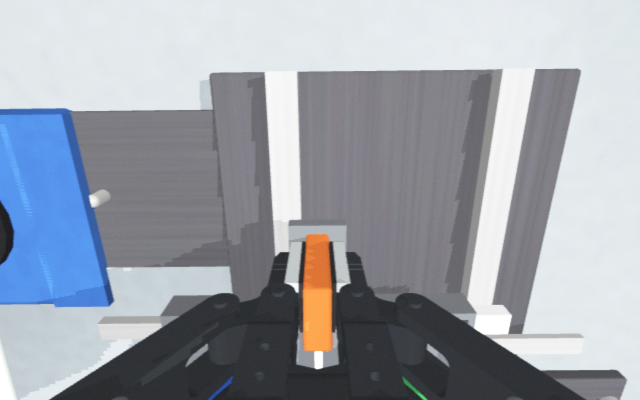

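View pics/t17.png

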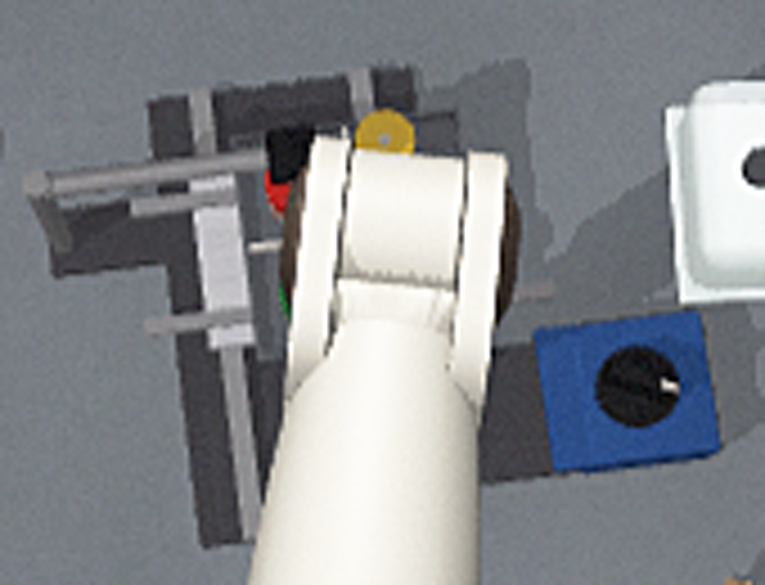

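```bash
python3 - <<'E'
from h import *
s=load('s17'); 
def q(X,Y): return p3(s,225+(X+.5)/6.5-.5,150+(Y+.5)/6.5-.5,.084).round(4)
print('red',q(338,438),'yellow',q(208,394),'green',q(464,358))
t=load('t17'); print('yellow top',p3(t,255+384.5/4.5-.5,90+140.5/4.5-.5,.084).round(4))
E
```

```text
red [ 0.6975 -0.0223  0.084 ] yellow [ 0.7267 -0.0862  0.084 ] green [ 0.6191 -0.0302  0.084 ]
yellow top [ 0.7254 -0.0869  0.084 ]
```

```bash
python3 - <<'E'
from h import *
s=load('s17'); show(s,'s17c',(240,190,320,240),10)
t=load('t17'); show(t,'t17c',(310,105,370,150),12)
d=t['range_z']
for u,v in[(340,120),(340,118),(344,120),(337,122)]: print(p3(t,u,v).round(4))
for u,v in[(257,210),(254,208),(260,212),(257,214),(277,217),(280,218),(296,205)]: print('s',u,v,p3(s,u,v).round(4))
E
```

```text
[ 0.7279 -0.0872  0.0838]
[ 0.7336 -0.0873  0.0869]
[ 0.7271 -0.1     0.0849]
[ 0.7232 -0.0775  0.0785]
s 257 210 [ 0.7275 -0.0819  0.0882]
s 254 208 [ 0.7285 -0.0972  0.0864]
s 260 212 [ 0.7243 -0.0708  0.0859]
s 257 214 [ 0.737  -0.0678  0.0871]
s 277 217 [ 0.6946 -0.0246  0.0805]
s 280 218 [ 0.6917 -0.013   0.083 ]
s 296 205 [ 0.6231 -0.0244  0.0887]
```

View pics/s17c.png

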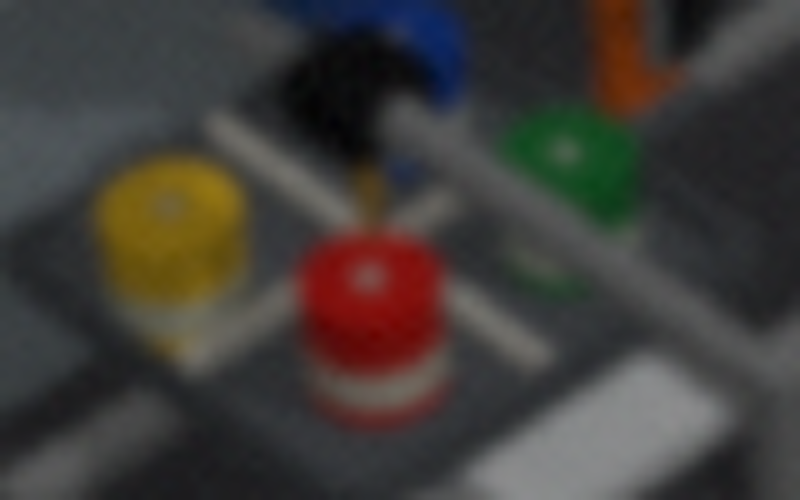

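View pics/t17c.png

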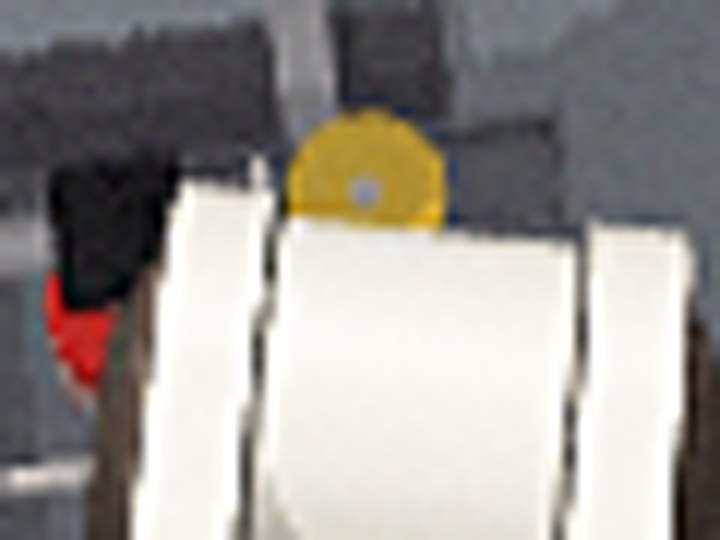

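```bash
python3 -m jog '{"delta_pos":[[-0.02,0.01,0],[-0.025,0.015,0],[0,0,0],[0,0,0],[0,0,0],[0,0,0],[0,0,0],[0,0,0],[0,0,0],[0,0,0]],"turn":[[0,0,0],[0,0,0],[0,0,0],[0,0,0],[0,0,0],[0,0,0],[0,0,0],[0,0,0],[0,0,0],[0,0,0]],"hand":[-1,-1,-1,-1,-1,-1,-1,-1,-1,-1]}' 80
python3 - <<'E'
from h import *
s=snap('scene','s18',(255,200,300,230),16); snap('top','t18',(255,90,425,220),4.5)
def pr(s,P):
    p=s['extrinsics']@np.r_[P,1]; return s['cx']+s['fx']*p[0]/-p[2], s['cy']-s['fy']*p[1]/-p[2]
print(pr(s,[.6958,-.0208,.084]),pr(s,[.6958,-.0208,.098]))
E
```

```text
time: 58.25
ee_pos: [0.5432, -0.0755, 0.0569]
tcp_rot: [-180.0, 0.2, -175.1]
wrist_force: [1.3, -1.9, 4.6]
opening: 0.0109
(np.float64(277.33062837772974), np.float64(216.98209210126697)) (np.float64(277.01974108412827), np.float64(213.50331571044381))
```

View pics/s18.png

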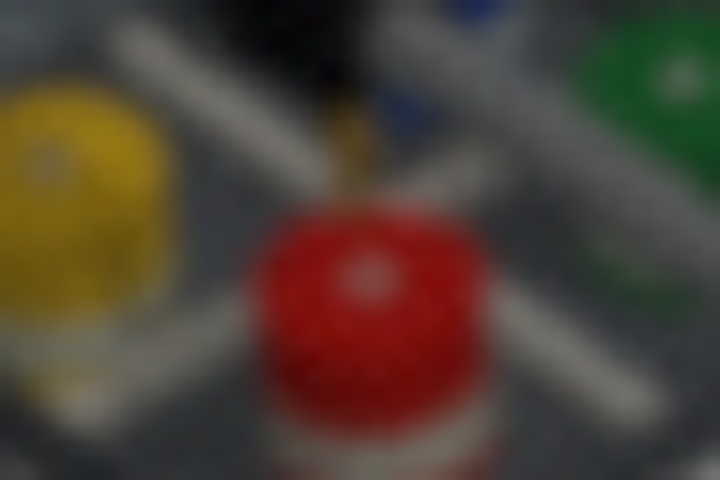

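```bash
for i in 1 2; do python3 -m jog '{"delta_pos":[[0,0,0],[0,0,0],[0,0,0],[0,0,0],[0,0,0],[0,0,0],[0,0,0],[0,0,0],[0,0,0],[0,0,0]],"turn":[[0,0,0],[0,0,0],[0,0,0],[0,0,0],[0,0,0],[0,0,0],[0,0,0],[0,0,0],[0,0,0],[0,0,0]],"hand":[-1,-1,-1,-1,-1,-1,-1,-1,-1,-1]}' 80; done
```

```text
time: 59.35
ee_pos: [0.5432, -0.0755, 0.0569]
tcp_rot: [-180.0, 0.2, -175.1]
wrist_force: [0.9, -1.5, 5.4]
opening: 0.0111
time: 60.35
ee_pos: [0.5432, -0.0755, 0.057]
tcp_rot: [-180.0, 0.2, -175.1]
wrist_force: [0.2, -1.2, 5.1]
opening: 0.0109
```

```bash
python3 -m jog '{"delta_pos":[[0,0,0],[0,0,0],[0,0,0],[-0.04,0.1,0],[-0.09,0.22,0],[-0.11,0.25,0],[-0.11,0.25,0],[-0.1,0.25,0],[-0.06,0.15,0],[-0.03,0.07,0]],"turn":[[0,0,0],[0,0,0],[0,0,0],[0,0,0],[0,0,0],[0,0,0],[0,0,0],[0,0,0],[0,0,0],[0,0,0]],"hand":[-1,-1,-1,-1,-1,-1,-1,-1,-1,-1]}' 80
python3 - <<'E'
from h import *
s=snap('scene','s19',(240,190,320,240),10); snap('top','t19',(300,105,360,150),12)
E
```

```text
time: 61.35
ee_pos: [0.5159, -0.0101, 0.0569]
tcp_rot: [-180.0, 0.2, -175.1]
wrist_force: [1.6, -2.2, 4.6]
opening: 0.0113
```

View pics/s19.png

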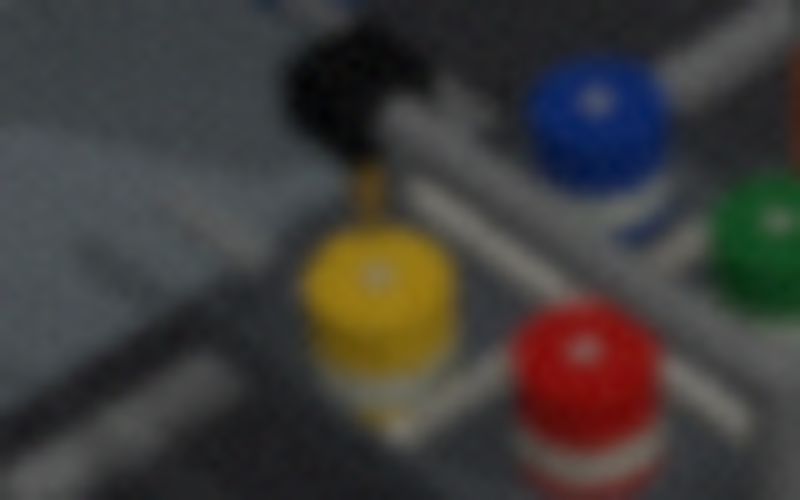

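View pics/t19.png

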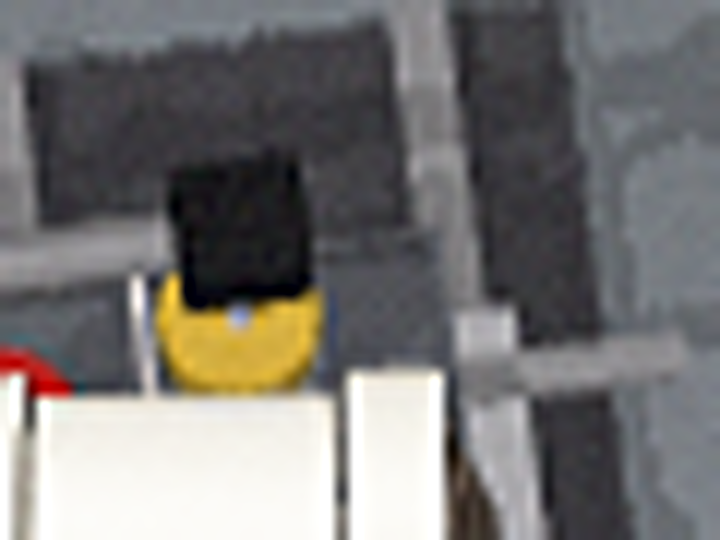

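```bash
python3 - <<'E'
from h import *
t=load('t19'); print(p3(t,319.46,130.9,.084).round(4)); s=load('s19'); print(p3(s,277.05,217.05,.084).round(4))
E
python3 -m jog '{"delta_pos":[[0,0,0],[0,0,0],[0,0,0],[0,0,0],[0,0,0],[0,0,0],[0,0,0],[0,0,0],[0,0,0],[0,0,0]],"turn":[[0,0,0],[0,0,0],[0,0,0],[0,0,0],[0,0,0],[0,0,0],[0,0,0],[0,0,0],[0,0,0],[0,0,0]],"hand":[-1,-1,-1,-1,-1,-1,-1,-1,-1,-1]}' 80
```

```text
[ 0.6942 -0.0203  0.084 ]
[ 0.6966 -0.0211  0.084 ]
time: 62.45
ee_pos: [0.5158, -0.0104, 0.0569]
tcp_rot: [180.0, 0.1, -175.1]
wrist_force: [-1.2, 1.3, 7.1]
opening: 0.0108
```

```bash
python3 - <<'E'
from h import *
s=load('s19'); print('blue',p3(s,299.15,199.65,.084).round(4),'green',p3(s,317.35,211.55,.084).round(4))
E
for i in 1 2; do python3 -m jog '{"delta_pos":[[0,0,0],[0,0,0],[0,0,0],[0,0,0],[0,0,0],[0,0,0],[0,0,0],[0,0,0],[0,0,0],[0,0,0]],"turn":[[0,0,0],[0,0,0],[0,0,0],[0,0,0],[0,0,0],[0,0,0],[0,0,0],[0,0,0],[0,0,0],[0,0,0]],"hand":[-1,-1,-1,-1,-1,-1,-1,-1,-1,-1]}' 80; done
```

```text
blue [ 0.5972 -0.0429  0.084 ] green [0.5884 0.0366 0.084 ]
time: 63.45
ee_pos: [0.5158, -0.0104, 0.0569]
tcp_rot: [180.0, 0.1, -175.1]
wrist_force: [-0.7, 1.1, 6.8]
opening: 0.0109
time: 64.45
ee_pos: [0.5158, -0.0104, 0.0569]
tcp_rot: [180.0, 0.1, -175.1]
wrist_force: [-0.9, 1.7, 7.4]
opening: 0.0111
```

```bash
python3 -m jog '{"delta_pos":[[0.08,0.02,0],[0.2,0.05,0],[0.23,0.05,0],[0.24,0.05,0],[0.24,0.05,0],[0.24,0.05,0],[0.24,0.05,0],[0.24,0.05,0],[0.17,0.04,0],[0.08,0.03,0]],"turn":[[0,0,0],[0,0,0],[0,0,0],[0,0,0],[0,0,0],[0,0,0],[0,0,0],[0,0,0],[0,0,0],[0,0,0]],"hand":[-1,-1,-1,-1,-1,-1,-1,-1,-1,-1]}' 80
python3 - <<'E'
from h import *
s=snap('scene','s20',(240,190,320,240),10); snap('scene','s20f')
E
```

```text
time: 65.45
ee_pos: [0.6145, 0.0113, 0.0569]
tcp_rot: [-180.0, 0.1, -175.1]
wrist_force: [-1.3, -1.5, 7.9]
opening: 0.0108
```

View pics/s20.png

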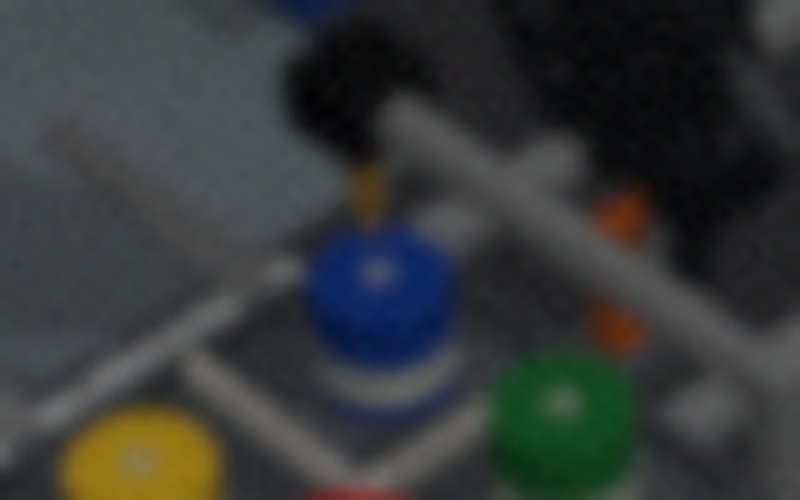

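```bash
for i in 1 2 3; do python3 -m jog '{"delta_pos":[[0,0,0],[0,0,0],[0,0,0],[0,0,0],[0,0,0],[0,0,0],[0,0,0],[0,0,0],[0,0,0],[0,0,0]],"turn":[[0,0,0],[0,0,0],[0,0,0],[0,0,0],[0,0,0],[0,0,0],[0,0,0],[0,0,0],[0,0,0],[0,0,0]],"hand":[-1,-1,-1,-1,-1,-1,-1,-1,-1,-1]}' 80; done
```

```text
time: 66.55
ee_pos: [0.6142, 0.0114, 0.057]
tcp_rot: [-180.0, 0.2, -175.1]
wrist_force: [1.4, -0.4, 6.0]
opening: 0.0108
time: 67.55
ee_pos: [0.6142, 0.0114, 0.0569]
tcp_rot: [-180.0, 0.2, -175.1]
wrist_force: [1.4, 0.0, 5.5]
opening: 0.0111
time: 68.55
ee_pos: [0.6142, 0.0114, 0.057]
tcp_rot: [-180.0, 0.2, -175.1]
wrist_force: [1.5, -0.2, 5.7]
opening: 0.0111
```

```bash
python3 -m jog '{"delta_pos":[[0.01,-0.07,0],[0.015,-0.16,0],[0.02,-0.19,0],[0.02,-0.19,0],[0.02,-0.19,0],[0.02,-0.19,0],[0.02,-0.19,0],[0.02,-0.19,0],[0.015,-0.14,0],[0.005,-0.07,0]],"turn":[[0,0,0],[0,0,0],[0,0,0],[0,0,0],[0,0,0],[0,0,0],[0,0,0],[0,0,0],[0,0,0],[0,0,0]],"hand":[-1,-1,-1,-1,-1,-1,-1,-1,-1,-1]}' 80
python3 - <<'E'
from h import *
s=snap('scene','s21',(240,190,320,240),10)
E
```

```text
time: 69.55
ee_pos: [0.6221, -0.0679, 0.057]
tcp_rot: [180.0, 0.1, -175.1]
wrist_force: [-1.4, 0.9, 6.9]
opening: 0.0108
```

View pics/s21.png

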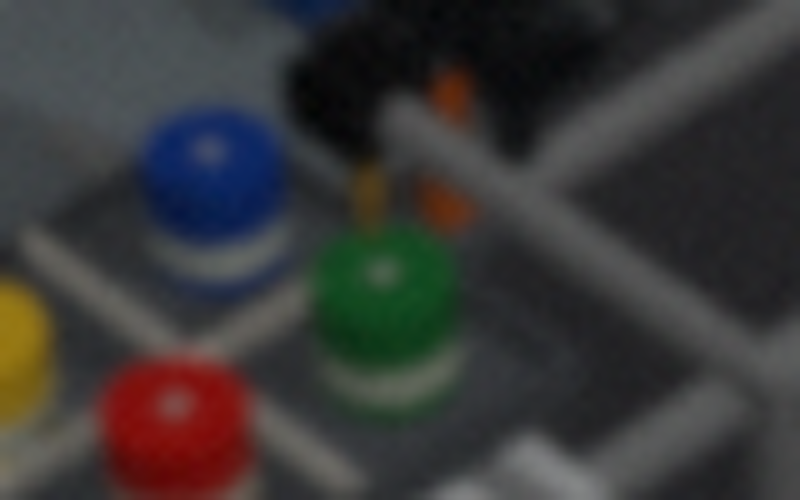

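```bash
python3 - <<'E'
from h import *
s=load('s21'); print(p3(s,277.65,216.65,.084)-p3(s,277.33,216.98,.084))
E
for i in 1 2 3; do python3 -m jog '{"delta_pos":[[0,0,0],[0,0,0],[0,0,0],[0,0,0],[0,0,0],[0,0,0],[0,0,0],[0,0,0],[0,0,0],[0,0,0]],"turn":[[0,0,0],[0,0,0],[0,0,0],[0,0,0],[0,0,0],[0,0,0],[0,0,0],[0,0,0],[0,0,0],[0,0,0]],"hand":[-1,-1,-1,-1,-1,-1,-1,-1,-1,-1]}' 80; done
```

```text
[-0.00158545 -0.00058759  0.        ]
time: 70.6
ee_pos: [0.622, -0.0679, 0.057]
tcp_rot: [-180.0, 0.1, -175.1]
wrist_force: [-0.6, -1.5, 7.3]
opening: 0.0109
time: 71.6
ee_pos: [0.622, -0.0679, 0.057]
tcp_rot: [-180.0, 0.1, -175.1]
wrist_force: [-0.7, -1.4, 6.4]
opening: 0.0109
time: 72.6
ee_pos: [0.6221, -0.0679, 0.057]
tcp_rot: [-180.0, 0.1, -175.1]
wrist_force: [-0.7, -2.8, 6.7]
opening: 0.0114
```

```bash
python3 -m jog '{"delta_pos":[[0.02,0.005,0],[0,0,0],[0,0,0],[0,0,0],[0,0,0],[0,0,0],[0,0,0],[0,0,0],[0,0,0],[0,0,0]],"turn":[[0,0,0],[0,0,0],[0,0,0],[0,0,0],[0,0,0],[0,0,0],[0,0,0],[0,0,0],[0,0,0],[0,0,0]],"hand":[-1,-1,-1,-1,-1,-1,-1,-1,-1,-1]}' 80
for i in 1 2; do python3 -m jog '{"delta_pos":[[0,0,0],[0,0,0],[0,0,0],[0,0,0],[0,0,0],[0,0,0],[0,0,0],[0,0,0],[0,0,0],[0,0,0]],"turn":[[0,0,0],[0,0,0],[0,0,0],[0,0,0],[0,0,0],[0,0,0],[0,0,0],[0,0,0],[0,0,0],[0,0,0]],"hand":[-1,-1,-1,-1,-1,-1,-1,-1,-1,-1]}' 80; done
```

```text
time: 73.6
ee_pos: [0.6231, -0.0676, 0.057]
tcp_rot: [-180.0, 0.1, -175.1]
wrist_force: [-0.5, -1.1, 6.0]
opening: 0.0108
time: 74.6
ee_pos: [0.6231, -0.0676, 0.057]
tcp_rot: [-180.0, 0.1, -175.1]
wrist_force: [-0.0, -1.1, 6.1]
opening: 0.0107
time: 75.6
ee_pos: [0.6231, -0.0676, 0.0569]
tcp_rot: [-180.0, 0.1, -175.1]
wrist_force: [-1.2, -1.7, 6.9]
opening: 0.0109
```

```bash
python3 -m jog '{"delta_pos":[[-0.1,0.01,0],[-0.2,0.01,0],[-0.25,0.01,0],[-0.25,0.01,0],[-0.25,0.01,0],[-0.25,0.01,0],[-0.25,0.02,0],[-0.25,0.02,0],[-0.25,0.02,0],[-0.25,0.02,0]],"turn":[[0,0,0],[0,0,0],[0,0,0],[0,0,0],[0,0,0],[0,0,0],[0,0,0],[0,0,0],[0,0,0],[0,0,0]],"hand":[-1,-1,-1,-1,-1,-1,-1,-1,-1,-1]}' 80
python3 -m jog '{"delta_pos":[[-0.22,0.02,0],[-0.22,0.02,0],[-0.2,0.02,0],[-0.15,0,0],[-0.1,0,0],[-0.1,0,0],[-0.05,0,0],[-0.05,0,0],[-0.03,0,0],[-0.02,0,0]],"turn":[[0,0,0],[0,0,0],[0,0,0],[0,0,0],[0,0,0],[0,0,0],[0,0,0],[0,0,0],[0,0,0],[0,0,0]],"hand":[-1,-1,-1,-1,-1,-1,-1,-1,-1,-1]}' 80
```

```text
time: 76.6
ee_pos: [0.5081, -0.0606, 0.0569]
tcp_rot: [-180.0, 0.2, -175.1]
wrist_force: [1.9, -0.9, 5.8]
opening: 0.011
time: 77.6
ee_pos: [0.4513, -0.0576, 0.0569]
tcp_rot: [-180.0, 0.2, -175.1]
wrist_force: [1.9, -1.6, 5.4]
opening: 0.0109
```

```bash
python3 -m jog '{"delta_pos":[[-0.01,0,0],[-0.01,0,0],[-0.01,0,0],[-0.01,0,0],[-0.01,0,0],[-0.01,0,0],[-0.01,0,0],[0,0,0],[0,0,0],[0,0,0]],"turn":[[0,0,0],[0,0,0],[0,0,0],[0,0,0],[0,0,0],[0,0,0],[0,0,0],[0,0,0],[0,0,0],[0,0,0]],"hand":[-1,-1,-1,-1,-1,-1,-1,-1,-1,-1]}' 80
```

```text
time: 78.6
ee_pos: [0.4483, -0.0575, 0.0569]
tcp_rot: [-180.0, 0.2, -175.1]
wrist_force: [5.3, -0.9, 4.9]
opening: 0.0107
```

```bash
python3 -m jog '{"delta_pos":[[-0.01,0,0],[-0.01,0,0],[-0.01,0,0],[-0.01,0,0],[-0.01,0,0],[-0.01,0,0],[0,0,0],[0,0,0],[0,0,0],[0,0,0]],"turn":[[0,0,0],[0,0,0],[0,0,0],[0,0,0],[0,0,0],[0,0,0],[0,0,0],[0,0,0],[0,0,0],[0,0,0]],"hand":[-1,-1,-1,-1,-1,-1,-1,-1,-1,-1]}' 80
python3 - <<'E'
from h import *
snap('wrist','w22'); snap('top','t22',(255,90,425,220),4.5)
E
```

```text
time: 79.6
ee_pos: [0.4482, -0.0573, 0.0569]
tcp_rot: [-180.0, 0.5, -175.1]
wrist_force: [23.6, 0.6, -7.9]
opening: 0.0107
```

View pics/t22.png

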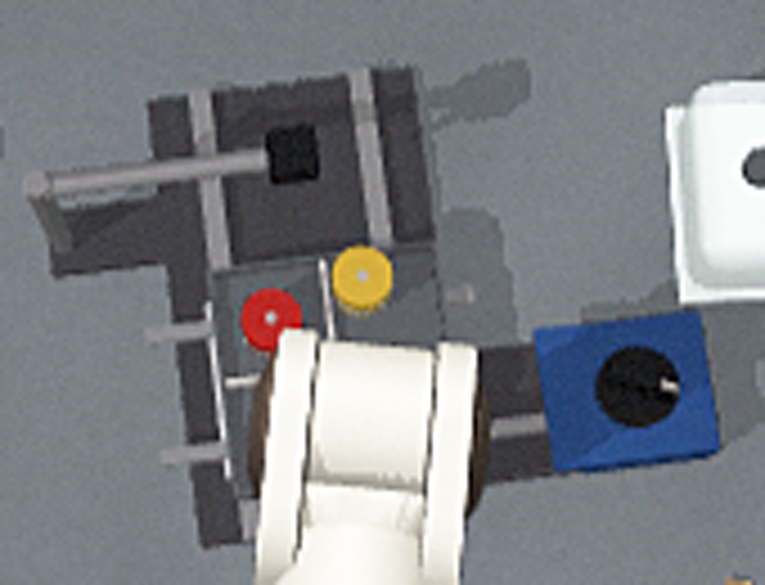

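```bash
python3 -m jog '{"delta_pos":[[0.03,0,0],[0.02,0,0],[0,0,0],[0,0,0],[0,0,0],[0,0,0],[0,0,0.3],[0,0,0.6],[0,0,0.8],[0,0,0.8]],"turn":[[0,0,0],[0,0,0],[0,0,0],[0,0,0],[0,0,0],[0,0,0],[0,0,0],[0,0,0],[0,0,0],[0,0,0]],"hand":[-1,-1,0,0,0,0,0,0,0,0]}' 80
python3 -m jog '{"delta_pos":[[0.13,-0.28,0],[0.13,-0.28,0],[0.13,-0.28,0],[0.13,-0.28,0],[0.13,-0.28,0],[0.13,-0.28,0],[0.13,-0.28,0],[0.13,-0.28,0],[0.13,-0.28,0],[0.13,-0.28,0]],"turn":[[0,0,-1],[0,0,-1],[0,0,-1],[0,0,-1],[0,0,-1],[0,0,-1],[0,0,-1],[0,0,-1],[0,0,-1],[0,0,-1]],"hand":[0,0,0,0,0,0,0,0,0,0]}' 60
python3 - <<'E'
from h import *
snap('top','t23',(255,90,425,220),4.5);plan(.549,-.2585,.19,67.5)
E
```

```text
time: 80.7
ee_pos: [0.4466, -0.0574, 0.1837]
tcp_rot: [180.0, 0.1, -175.1]
wrist_force: [0.2, 0.7, 0.4]
opening: 0.0429
time: 81.7
ee_pos: [0.5122, -0.1981, 0.1826]
tcp_rot: [180.0, 0.1, 104.5]
wrist_force: [0.4, 0.7, -0.1]
opening: 0.0431
t 81.75 pos [ 0.5129 -0.1996  0.1821] rot [1.7997e+02 1.6000e-01 1.0401e+02] F [-2.5 -0.2 -1.3] q [-21.   4.   4.  89.  -0.  55.]
total [ 0.722 -1.177  0.157] [ 2.100e-02  3.000e-03 -4.564e+00] per 10 [ 0.072 -0.118  0.016] [ 0.002  0.    -0.456]
```

View pics/t23.png

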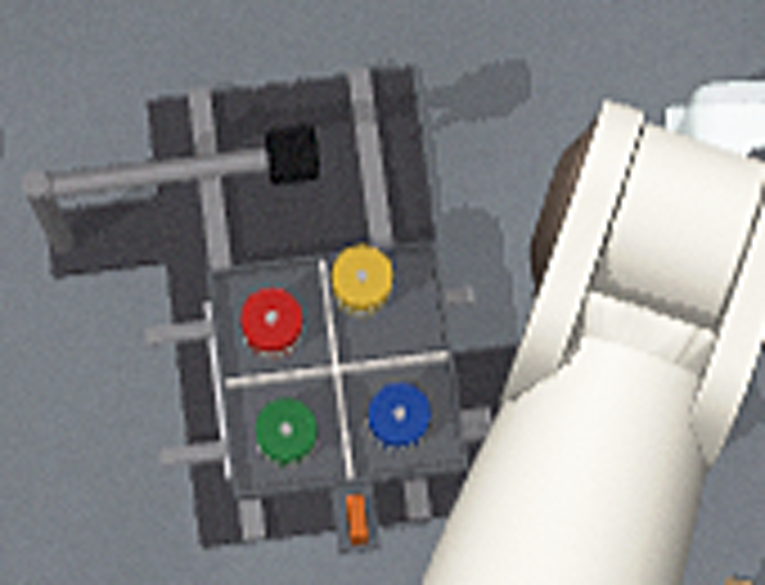

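```bash
python3 -m jog '{"delta_pos":[[0.1,-0.16,0],[0.1,-0.16,0],[0.1,-0.16,0],[0.1,-0.16,0],[0.1,-0.16,0],[0.1,-0.16,0],[0.1,-0.16,0],[0.03,-0.05,0],[0,0,0],[0,0,0]],"turn":[[0,0,-0.7],[0,0,-0.7],[0,0,-0.7],[0,0,-0.7],[0,0,-0.7],[0,0,-0.7],[0,0,-0.4],[0,0,0],[0,0,0],[0,0,0]],"hand":[0,0,0,0,0,0,0,0,0,0]}' 60
python3 - <<'E'
from h import *
c=snap('wrist','w24',(220,100,440,300),3)
plan(.549,-.2585,.058,67.5)
E
```

```text
time: 82.75
ee_pos: [0.5483, -0.2556, 0.1818]
tcp_rot: [180.0, 0.1, 68.2]
wrist_force: [-0.4, -0.2, -0.9]
opening: 0.043
t 82.8 pos [ 0.5484 -0.2556  0.1818] rot [1.7999e+02 1.0000e-01 6.8170e+01] F [ 0.1  0.1 -0.6] q [-25.  12.  12.  90.  -0.  87.]
total [ 0.013 -0.059 -2.475] [ 0.012 -0.003 -0.084] per 10 [ 0.001 -0.006 -0.248] [ 0.001 -0.    -0.008]
```

View pics/w24.png

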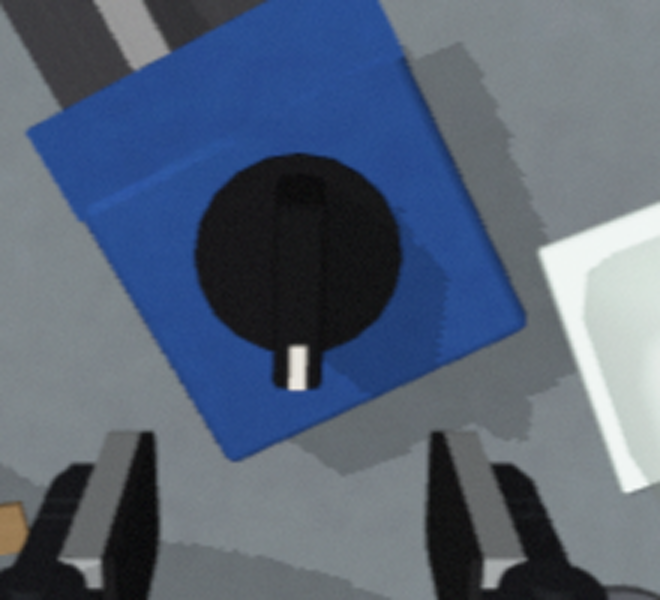

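```bash
python3 -m jog '{"delta_pos":[[0.01,-0.06,-0.2],[0,0,-0.4],[0,0,-0.4],[0,0,-0.4],[0,0,-0.4],[0,0,-0.4],[0,0,-0.2],[0,0,-0.07],[0,0,0],[0,0,0]],"turn":[[0,0,-0.02],[0,0,0],[0,0,0],[0,0,0],[0,0,0],[0,0,0],[0,0,0],[0,0,0],[0,0,0],[0,0,0]],"hand":[0,0,0,0,0,0,0,0,0,0]}' 60
python3 -m jog '{"delta_pos":[[0,0,0],[0,0,0],[0,0,0],[0,0,0],[0,0,0],[0,0,0],[0,0,0],[0,0,0],[0,0,0],[0,0,0]],"turn":[[0,0,0],[0,0,0],[0,0,0],[0,0,0],[0,0,0],[0,0,0],[0,0,0],[0,0,0],[0,0,0],[0,0,0]],"hand":[-1,-1,-1,-1,-1,-1,-1,-1,-1,-1]}' 60; python3 tq.py
```

```text
time: 83.8
ee_pos: [0.5495, -0.2592, 0.0589]
tcp_rot: [179.9, 0.1, 67.9]
wrist_force: [0.8, 1.1, -0.3]
opening: 0.0425
time: 84.8
ee_pos: [0.5489, -0.2589, 0.0588]
tcp_rot: [180.0, 0.1, 67.9]
wrist_force: [-3.9, 0.7, 5.7]
opening: 0.0117
t 84.8 knob 2.035 tz [ 0.353  0.673 -0.115] F [-3.9  0.7  5.7] pos [ 0.5489 -0.2589  0.0588]
```

```bash
python3 -m jog '{"delta_pos":[[-0.01,0,0],[0,0,0],[0,0,0],[0,0,0],[0,0,0],[-0.01,0,0],[0,0,0],[0,0,0],[0,0,0],[0,0,0]],"turn":[[0,0,0.2],[0,0,0.5],[0,0,0.5],[0,0,0.5],[0,0,0.5],[0,0,0.5],[0,0,0.5],[0,0,0.5],[0,0,0.5],[0,0,0.5]],"hand":[-1,-1,-1,-1,-1,-1,-1,-1,-1,-1]}' 60; python3 tq.py
python3 -m jog '{"delta_pos":[[-0.01,-0.01,0],[0,0,0],[0,0,0],[0,0,0],[0,0,0],[-0.01,-0.01,0],[0,0,0],[0,0,0],[0,0,0],[0,0,0]],"turn":[[0,0,0.5],[0,0,0.5],[0,0,0.5],[0,0,0.5],[0,0,0.5],[0,0,0.5],[0,0,0.5],[0,0,0.5],[0,0,0.5],[0,0,0.5]],"hand":[-1,-1,-1,-1,-1,-1,-1,-1,-1,-1]}' 60; python3 tq.py
```

```text
time: 85.8
ee_pos: [0.548, -0.2589, 0.0588]
tcp_rot: [180.0, 0.1, 105.7]
wrist_force: [-3.1, 2.5, 7.2]
opening: 0.012
t 85.8 knob 1.375 tz [ 0.391  0.691 -0.19 ] F [-3.1  2.5  7.2] pos [ 0.548  -0.2589  0.0588]
time: 86.8
ee_pos: [0.5472, -0.2594, 0.0588]
tcp_rot: [179.9, 0.1, 145.7]
wrist_force: [-2.8, 4.4, 6.4]
opening: 0.012
t 86.8 knob 0.677 tz [ 0.839  0.538 -0.16 ] F [-2.8  4.4  6.4] pos [ 0.5472 -0.2594  0.0588]
```

```bash
python3 -m jog '{"delta_pos":[[-0.01,0,0],[0,0,0],[0,0,0],[0,0,0],[0,0,0],[0,-0.01,0],[0,0,0],[0,0,0],[0,0,0],[0,0,0]],"turn":[[0,0,0.5],[0,0,0.5],[0,0,0.5],[0,0,0.5],[0,0,0.5],[0,0,0.5],[0,0,0.5],[0,0,0.5],[0,0,0.4],[0,0,0.2]],"hand":[-1,-1,-1,-1,-1,-1,-1,-1,-1,-1]}' 60; python3 tq.py
python3 -m jog '{"delta_pos":[[0,0,0],[0,0,0],[0,0,0],[0,0,0],[0,0,0],[0,0,0],[0,0,0],[0,0,0],[0,0,0],[0,0,0]],"turn":[[0,0,0.05],[0,0,0.05],[0,0,0.05],[0,0,0.05],[0,0,0.05],[0,0,0.05],[0,0,0.05],[0,0,0],[0,0,0],[0,0,0]],"hand":[-1,-1,-1,-1,-1,-1,-1,-1,-1,-1]}' 60; python3 tq.py
```

```text
time: 87.8
ee_pos: [0.547, -0.2602, 0.0588]
tcp_rot: [180.0, 0.2, -177.5]
wrist_force: [-1.9, 2.6, 6.1]
opening: 0.012
t 87.8 knob 0.035 tz [ 0.495  0.232 -0.161] F [-1.9  2.6  6.1] pos [ 0.547  -0.2602  0.0588]
time: 88.8
ee_pos: [0.547, -0.2603, 0.0588]
tcp_rot: [180.0, 0.2, -174.8]
wrist_force: [-1.1, 2.8, 6.4]
opening: 0.012
t 88.8 knob -0.012 tz [ 0.504  0.322 -0.006] F [-1.1  2.8  6.4] pos [ 0.547  -0.2603  0.0588]
```

```bash
python3 -m jog '{"delta_pos":[[0,0,0],[0,0,0],[0,0,0],[0,0,0],[0,0,0],[0,0,0],[0,0,0],[0,0,0],[0,0,0],[0,0,0]],"turn":[[0,0,0.03],[0,0,0.03],[0,0,0.03],[0,0,0.03],[0,0,0.03],[0,0,0.03],[0,0,0.03],[0,0,0.03],[0,0,0.03],[0,0,0.03]],"hand":[-1,-1,-1,-1,-1,-1,-1,-1,-1,-1]}' 60; python3 tq.py
```

```text
time: 89.8
ee_pos: [0.547, -0.2603, 0.0589]
tcp_rot: [180.0, 0.2, -172.5]
wrist_force: [-1.0, 3.1, 5.7]
opening: 0.0118
t 89.8 knob -0.052 tz [ 0.643  0.207 -1.195] F [-1.   3.1  5.7] pos [ 0.547  -0.2603  0.0589]
```

```bash
python3 -m jog '{"delta_pos":[[0,0,0],[0,0,0],[0,0,0],[0,0,0],[0,0,0],[0,0,0.3],[0,0,0.6],[0,0,0.8],[0,0,0.8],[0,0,0.5]],"turn":[[0,0,-0.05],[0,0,-0.1],[0,0,0],[0,0,0],[0,0,0],[0,0,0],[0,0,0],[0,0,0],[0,0,0],[0,0,0]],"hand":[-1,-1,0,0,0,0,0,0,0,0]}' 60
python3 - <<'E'
from h import *
c=snap('wrist','w25')
E
```

```text
time: 90.8
ee_pos: [0.5469, -0.2607, 0.2126]
tcp_rot: [-179.9, 0.3, -173.7]
wrist_force: [-0.7, -0.2, 1.4]
opening: 0.0431
```

View pics/w25.png

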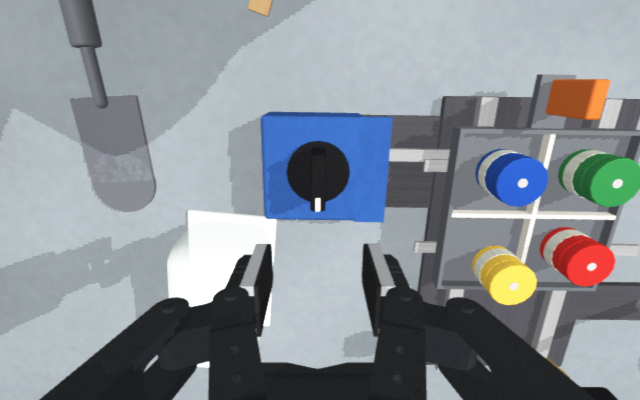

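```bash
python3 - <<'E'
from h import *
c=load('w25'); show(c,'w25k',(255,105,400,230),5.4); show(c,'w25y',(430,110,640,310),3.5)
E
```

```text
(no output)
```

View pics/w25k.png

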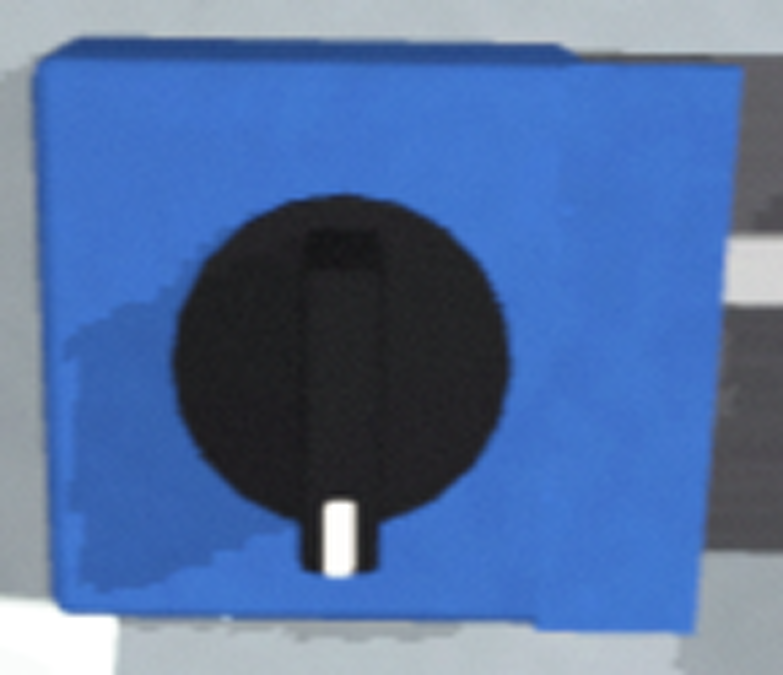

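View pics/w25y.png

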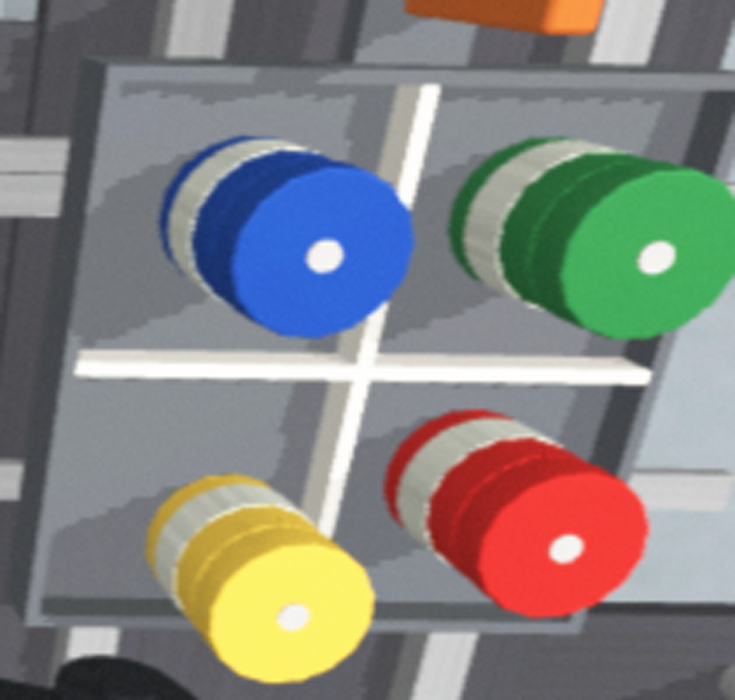

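```bash
python3 - <<'E'
from h import *
c=load('w25')
def q(X,Y): return p3(c,255+(X+.5)/5.4-.5,105+(Y+.5)/5.4-.5,.086)
a,b=q(343,270),q(340,577); print(a,b,np.degrees(np.arctan2(*(b-a)[[1,0]])))
t=load('t23'); 
def b2(X,Y,z): return p3(t,255+(X+.5)/4.5-.5,90+(Y+.5)/4.5-.5,z).round(4)
print('cross',b2(337,369,.052),'fin',b2(358,518,.092))
E
```

```text
[ 0.52267639 -0.26349214  0.086     ] [ 0.57251139 -0.25841671  0.086     ] 5.815218300264447
cross [ 0.567  -0.0482  0.052 ] fin [ 0.4541 -0.0586  0.092 ]
```

```bash
python3 -m jog '{"delta_pos":[[-0.3,0,0.2],[-0.3,0,0.2],[-0.3,0,0.2],[-0.3,0,0.2],[-0.3,0,0],[-0.2,0,0],[0,0,0],[0,0,0],[0,0,0],[0,0,0]],"turn":[[0,0,0],[0,0,0],[0,0,0],[0,0,0],[0,0,0],[0,0,0],[0,0,0],[0,0,0],[0,0,0],[0,0,0]],"hand":[0,0,0,0,0,0,0,0,0,0]}' 60
python3 - <<'E'
from h import *
snap('top','t26',(155,60,475,270),2.5)
E
```

```text
time: 91.85
ee_pos: [0.4619, -0.2604, 0.2475]
tcp_rot: [180.0, 0.1, -173.7]
wrist_force: [-0.7, 0.7, -1.1]
opening: 0.0427
```

View pics/t26.png

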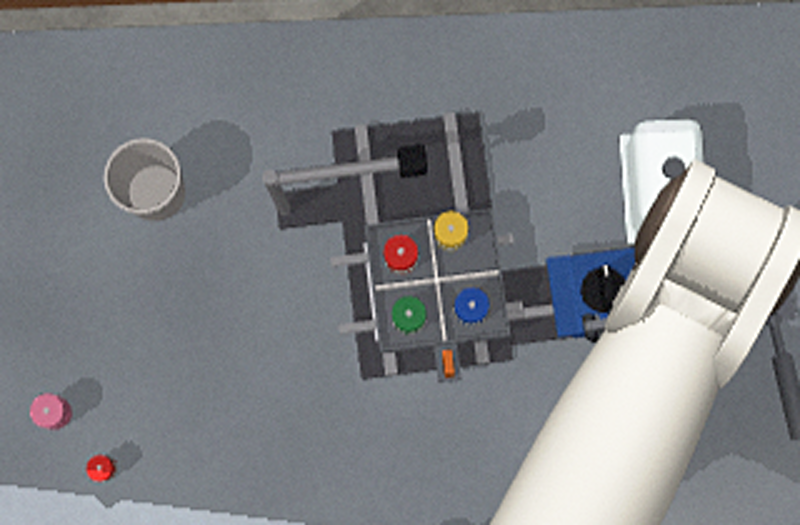

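The last top view shows the tray home, all four tins standing in their cells, and the knob mark at its starting direction. The look-alikes and the pot and dome look undisturbed, so I'm handing in.

```bash
python3 -c "
from workcell import ticket
print(ticket.job_done())"
```

```text
the job is handed in; nothing more can be done
None
```

I did the whole job as asked and handed it in at about 92 s. All four tins were there.

- **Tins:** Each stands upright in its own cell of the tray. The pink tin and the small red one were left alone.
- **Notch:** I felt it at about 2.03 rad. The torque fell from 0.14 to -0.16 N m, then came back through zero, and the saddle slid free.
- **Readings:** In the order red, yellow, blue, green, each tin rested under the pointer for more than 2 s. Red, yellow and blue were within about 1 mm in the camera check. Green measured about 1.7 mm off, so after its first rest I moved it 1 mm and let it rest for about another 2.5 s. I did not measure it again after that.
- **Finish:** I pushed the saddle against its home stop (24 N at the fin). I then turned the knob back until it met its stop (-1.2 N m).

**Last checks:** The pictures show the tray home, the tins upright, and the pot and dome where they started. The trowel and tag were never touched, though the last picture barely shows them.

- **Yellow tin:** it had shifted about 2 cm inside its cell while I was at the knob. I used its new position for the reading. It measured about 3 mm farther out than the cell wall should allow, but it stood upright.
- **Fin at home:** it came back about 3–4 mm closer to the robot than when I first gripped it. The top camera shows the tray where it started.
- **Knob angle:** it measured 5.8° against 3.8° at the start. I put that down to reading error.
- **Lock:** I did not test it by pulling on the fin afterwards.

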